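# Rebuild the stall's two gas burners

### The job

The burners of the two table stoves have been washed and lie in parts; put them back together. Do the large stove first: the large toothed crown on its seat, the spreader on the crown, the large cap on top; then the small stove: the small toothed crown on its seat and the small cap on top. Every part must sit level and fully down over the spigot beneath it; do not push about or tip the cup or the jar.

Things in the scene. Friction and masses are not known exactly. Their poses are not given: they have to be found in the camera images.
- large_crown_center (a point): large crown: brass disc with 24 dark tooth marks round its side, 68 mm diameter, body 30 mm high, plus a tapered spigot on top (30 mm diameter at its foot, 18 mm at its tip, 8 mm high). Its underside has a round blind socket 42 mm in diameter, 11 mm deep. 0.22 kg, lies upright on the counter. Point: centre of the body, 15 mm above its underside; z up.
- spreader_center (a point): spreader: pale aluminium disc with smooth sides and 12 small black holes on top, 58 mm diameter, body 24 mm high, plus a tapered spigot on top (24 mm diameter at its foot, 14 mm at its tip, 8 mm high). Its underside has a round blind socket 38 mm in diameter, 10 mm deep. 0.14 kg, upright on the counter. Point: centre of the body, 12 mm above its underside; z up.
- large_cap_center (a point): large cap: dark steel disc, slightly domed, no spigot, 48 mm diameter, 20 mm high at the middle (15 mm at the edge). Its underside has a round blind socket 32 mm in diameter, 10 mm deep. 0.10 kg, upright on the counter. Point: its centre, 10 mm above its underside; z up.
- small_crown_center (a point): small crown: brass disc with 16 dark tooth marks round its side, 42 mm diameter, body 24 mm high, plus a tapered spigot on top (12 mm diameter at its foot, 6 mm at its tip, 7 mm high). Its underside has a round blind socket 28 mm in diameter, 10 mm deep. 0.08 kg, upright on the counter. Point: centre of the body, 12 mm above its underside; z up.
- small_cap_center (a point): small cap: dark steel disc, slightly domed, no spigot, 30 mm diameter, 18 mm high at the middle (14 mm at the edge). Its underside has a round blind socket 20 mm in diameter, 10 mm deep. 0.04 kg, upright on the counter. Point: its centre, 9 mm above its underside; z up.
- large_stove_seat (a point): seat of the large stove: fixed stove, a 150 mm square steel box with its top 28 mm above the counter, and in its middle a dark round boss 60 mm in diameter with its flat shoulder 45 mm above the counter; a tapered spigot (34 mm diameter at its foot, 22 mm at its tip, 9 mm high) stands on the shoulder. Point: centre of the shoulder, at the spigot's foot, 45 mm above the counter; z up. The large crown's underside rests on this shoulder.
- small_stove_seat (a point): seat of the small stove: fixed stove, a 120 mm square steel box with its top 28 mm above the counter, and in its middle a dark round boss 36 mm in diameter with its flat shoulder 45 mm above the counter; a tapered spigot (20 mm diameter at its foot, 12 mm at its tip, 8 mm high) stands on the shoulder. Point: centre of the shoulder, at the spigot's foot, 45 mm above the counter; z up. The small crown's underside rests on this shoulder.
- cup: bystander, loose: open steel cup, 52 mm diameter at the rim, 50 mm high, standing among the parts. Origin: centre of its underside; z up.
- jar: bystander, loose: small closed glass jar with a steel lid, 42 mm diameter, 58 mm high, standing among the parts. Origin: centre of its underside; z up.
Mind the look-alikes: they are no part of the job. What is shaped like the part that bears large_crown_center but blue or orange is not meant. Leave any green or pink look-alike of the part that bears small_crown_center alone.

How it is judged:
By the outcome, as a careful person would: the job done as asked, in the order asked, and still so for the second after the job is handed in, with the robot touching nothing.
It also fails if it takes over 109 s, if anything falls off the work surface, if the arm or the gripper's body presses on something with over 40 N, if the wrist force passes 120 N, or if a joint passes its speed limit or range.

### The arm

A 6-joint arm with a two-finger parallel gripper is mounted at the origin on the work surface. World frame = base frame: x ahead of the robot, y to its left, z up, the work surface at z = 0. Lengths are in m, angles in degrees, forces in N, time in s.
With the tool pointing down it reaches from about 0.25 to 0.725 m from the base axis. Payload 9.7 kg.
Tool frame: the origin (TCP) lies on the centre line of the jaws, within the pads' length; the fingertips stand 17 mm ahead of it and the grasp point (between the pads) lies 2 mm behind it (bot.nose_length is the distance from the TCP to the fingertips, in m); x points along the fingers, y is the direction in which the jaws open and shut, and the axes are right-handed (so a half turn about x gives the same grasp; the last joint's range is limited). The gripper opens to 85 mm and grips with 20 to 120 N. Pads are 22 mm wide; open, the fingers measure 114 mm over their backs; the gripper's body (76 mm by 85 mm) begins 54 mm behind the grasp point. The pads swing forward as they close: fully open they stand 13 mm farther back than shut.
Start: joints at [71.906, 4.979, 10.078, 95.1, 0, 90], TCP at [0.171, 0.523, 0.248] pointing down, gripper open.
Joint ranges: [-179.16, 179.16], [-48.56, 103.87], [-65.8, 70.77], [-126.05, 130.52], [-82.76, 87.17], [-180, 180]. Speed limits (degrees/s): [127.2, 127.2, 147.25, 180, 180, 180].

### API

Orientations are given as [roll, pitch, yaw] about the fixed x, y, z axes, in that order (R = Rz(yaw) Ry(pitch) Rx(roll)).
In Python, from workcell import bot, viewer, ticket gives the robot as it stands.
- The arm moves only by the tool jog_arm, never from a script. Its argument "deltas" is a list of rows, each an object of numbers: "fingers": the opening, from 0 (shut) to 1 (fully open); "x", "y", "z": the shift along the world's x, y, z in mm; "twist": the turn about the world's z in degrees. A call has 1 to 10 rows; each row is the pose to reach, as a shift and turn from the pose measured when the call began; what a row does not reach only later rows make up. A row lasts 1/10 s, in which the tool goes at most 50 mm and 8.59 degrees, less where a joint would pass 70% of its speed; a pose out of reach is approached as far as the arm can. A call with a gripper value outside its range is refused whole. The fingers move at their own pace and stop on an object; "grip_force" is the grip in N (left out, the last holds). Time passes only in rows, so rows that repeat a pose let the fingers close. It gives the time, the measured TCP pose, the force and the opening at its end, in the units of the state.
- bot.get_obs(): the state, without advancing time (a new reading comes with each control period).
- viewer.camera(name): name is "scene" or "side" or "wrist"; returns a dict with "image" (384x512x3 uint8, red, green, blue), "fovy" (degrees; the focal length in pixels is half the picture's height over the tangent of half this angle, whatever the lens; pixels are square), "cx", "cy" (the principal point, pixels), "D" ([k1, k2, p1, p2, k3] as OpenCV has them; the pictures are not rectified), "world_to_cam" (4x4, takes a point from world to camera coordinates); the wrist camera has in their place "tool_from_camera" (4x4, takes a point from camera to tool coordinates, whose origin is the TCP and whose axes are the tool frame's). Camera axes: x right, y down, z forward; pixel columns grow to the right and rows downward; lengths in m; the calibration is good to about 2 mm. A picture is of the moment at which its call begins: read the wrist's pose just before it. There is no depth.
- ticket.job_done(): hands the job in, once; it reports no verdict.
The state is a dict: "time": time; "q": joint angles; "qd": joint speeds; "joint_efforts": joint torques, N m; "ee_pos": TCP position; "tcp_rot": TCP orientation; "wrist_force": force on the tool from outside, world axes, zero at the start; "torque": the same for the moment, N m; "opening": finger opening in m.
Only numpy, scipy, OpenCV 4.12 (cv2) and the standard library are available. Lean on these libraries where they do the work, as an engineer would, in place of code of your own. Each camera call takes 0.05 s, during which the arm holds its last target.

## Working session

There is one attempt and no reset: what is moved stays moved. The work goes in short steps, Python scripts to look and compute and a tool call to move; the robot and the scene stay as the last step left them, time stands still between calls to the robot, and variables do not carry over. Pictures are saved under pics/ and viewed, and the job is handed in when it is done.

Besides the shell and the picture viewer there is one more tool, called after "Emit:" by a JSON object that holds its "api" and its "payload", one argument or row to a line. jog_arm: Moves the arm, as the interface text tells. Its arguments: {"type":"object","properties":{"deltas":{"type":"array"},"grip_force":{"type":"number"}},"required":["deltas"]}

```bash
mkdir -p pics; ls; python3 - <<'E'
from workcell import bot, viewer, ticket
import cv2, numpy as np
print(bot.get_obs(), bot.nose_length)
for n in ["scene","side","wrist"]:
    c=viewer.camera(n)
    cv2.imwrite(f"pics/{n}0.png",c["image"][:,:,::-1])
    print(n,{k:(np.round(v,4).tolist() if k!="image" else 0) for k,v in c.items()})
E
```

```text
pics
{'time': 0.0, 'q': array([ 7.19036491e+01,  5.01118770e+00,  1.00338703e+01,  9.51001472e+01,
       -2.09568250e-03,  8.99989373e+01]), 'qd': array([ 0.02105319,  0.03730245, -0.00293517, -0.00216164,  0.00530844,
        0.00367812]), 'joint_efforts': array([ 2.05333032e-03, -5.20383489e+01,  4.64810264e+01,  1.62179646e-02,
       -1.04985332e-06,  4.08680501e-05]), 'ee_pos': array([0.1707815 , 0.52258781, 0.24757699]), 'tcp_rot': array([ -88.45139495,   89.92250705, -106.54668171]), 'wrist_force': array([-0.04600553,  0.38072803,  0.13485843]), 'torque': array([0.01396323, 0.02831701, 0.02855374]), 'opening': 0.08524330565069681} 0.017
scene {'image': 0, 'fovy': 53.5759, 'cx': 259.2615, 'cy': 188.3738, 'D': [0.0072, 0.0, 0.0, 0.0, 0.0], 'world_to_cam': [[-0.3769, 0.9261, 0.0184, 0.1794], [0.7081, 0.3009, -0.6388, -0.3262], [-0.5971, -0.2278, -0.7692, 1.222], [0.0, 0.0, 0.0, 1.0]]}
side {'image': 0, 'fovy': 44.499, 'cx': 257.359, 'cy': 194.2415, 'D': [0.0554, 0.0, 0.0, 0.0, 0.0], 'world_to_cam': [[0.6988, -0.7151, 0.0167, -0.3655], [-0.5484, -0.5506, -0.6294, 0.3066], [0.4593, 0.4307, -0.7769, 0.9471], [0.0, 0.0, 0.0, 1.0]]}
wrist {'image': 0, 'fovy': 69.0032, 'cx': 253.9698, 'cy': 190.5736, 'D': [-0.0587, 0.0, 0.0, 0.0, 0.0], 'tool_from_camera': [[0.0004, -0.2696, 0.963, -0.1268], [1.0, -0.0005, -0.0006, 0.0007], [0.0006, 0.963, 0.2696, -0.0686], [0.0, 0.0, 0.0, 1.0]]}
```

View pics/scene0.png

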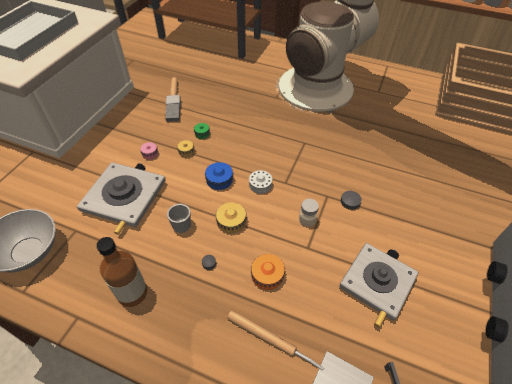

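View pics/side0.png

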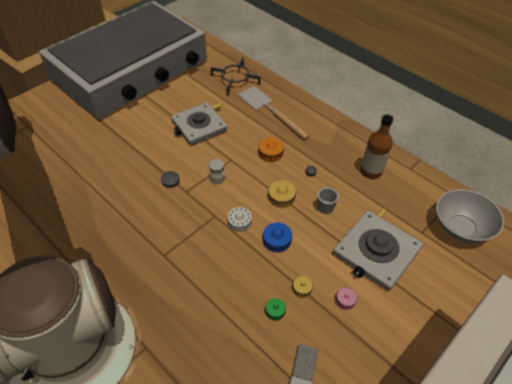

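View pics/wrist0.png

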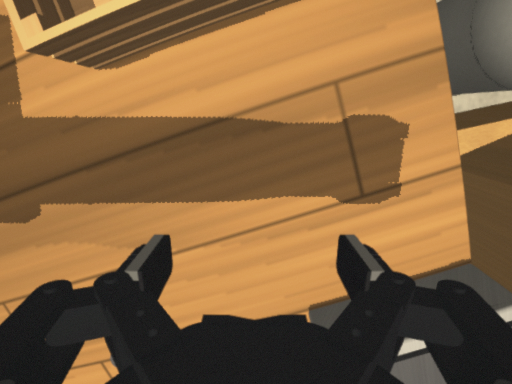

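```bash
cat > h.py <<'E'
import cv2, numpy as np
from workcell import bot, viewer, ticket
from scipy.spatial.transform import Rotation as R
def tool_T():
    o=bot.get_obs(); T=np.eye(4)
    T[:3,:3]=R.from_euler('xyz',o['tcp_rot'],degrees=True).as_matrix(); T[:3,3]=o['ee_pos']; return T
def grab(n,f=None):
    T=tool_T(); c=viewer.camera(n)
    if n=='wrist': c['c2w']=T@c['tool_from_camera']
    else: c['c2w']=np.linalg.inv(c['world_to_cam'])
    h=c['image'].shape[0]; fl=h/2/np.tan(np.radians(c['fovy']/2))
    c['K']=np.array([[fl,0,c['cx']],[0,fl,c['cy']],[0,0,1]])
    if f: cv2.imwrite(f'pics/{f}.png',c['image'][:,:,::-1])
    return c
def rays(c,px):
    px=np.asarray(px,float).reshape(-1,1,2)
    u=cv2.undistortPoints(px,c['K'],np.array(c['D'])).reshape(-1,2)
    d=np.c_[u,np.ones(len(u))]@c['c2w'][:3,:3].T
    return c['c2w'][:3,3],d
def onplane(c,px,z):
    o,d=rays(c,px); return o+d*((z-o[2])/d[:,2])[:,None]
def proj(c,P):
    P=np.atleast_2d(P).astype(float); w=np.linalg.inv(c['c2w'])
    r,_=cv2.Rodrigues(w[:3,:3]); return cv2.projectPoints(P,r,w[:3,3],c['K'],np.array(c['D']))[0].reshape(-1,2)
def tri(c1,p1,c2,p2):
    (o1,d1),(o2,d2)=rays(c1,p1),rays(c2,p2); d1=d1[0];d2=d2[0]
    t=np.linalg.lstsq(np.c_[d1,-d2],o2-o1,rcond=None)[0]
    a=o1+t[0]*d1;b=o2+t[1]*d2; return (a+b)/2,np.linalg.norm(a-b)
E
python3 - <<'E'
from h import *
S=grab('scene');D=grab('side')
n={'Lcrown':((231,212),(282,188),.034),'spreader':((261,179),(239,215),.028),'Lcap':((351,199),(170,178),.02),'Scrown':((186,146),(303,285),.028),'Scap':((209,261),(311,170),.018),'blue':((219,172),(277,233),.034),'orange':((268,266),(270,146),.034),'green':((202,129),(275,306),.028),'pink':((149,149),(346,296),.028),'cup':((180,212),(327,194),.05),'jar':((310,204),(217,164),.058),'stA':((121,185),(378,240),.05),'stB':((381,272),(200,118),.05)}
for k,(a,b,z) in n.items():
    P,e=tri(S,a,D,b); print(k,P.round(3),round(e,4),onplane(S,[a],z)[0].round(3),onplane(D,[b],z)[0].round(3),'r',np.hypot(*P[:2]).round(3))
im=S['image'][110:310,70:430]; cv2.imwrite('pics/c1.png',cv2.resize(im,None,fx=2.2,fy=2.2,interpolation=2)[:,:,::-1])
im=D['image'][90:330,140:430]; cv2.imwrite('pics/c2.png',cv2.resize(im,None,fx=2.5,fy=2.5,interpolation=2)[:,:,::-1])
E
```

```text
Lcrown [ 0.579 -0.029  0.034] 0.0027 [ 0.578 -0.028  0.034] [ 0.579 -0.03   0.034] r 0.58
spreader [ 0.451 -0.007  0.021] 0.0018 [ 0.455 -0.004  0.028] [ 0.448 -0.011  0.028] r 0.451
Lcap [0.414 0.213 0.008] 0.0024 [0.423 0.214 0.02 ] [0.409 0.202 0.02 ] r 0.466
Scrown [ 0.418 -0.237  0.017] 0.0051 [ 0.426 -0.228  0.028] [ 0.415 -0.242  0.028] r 0.481
Scap [ 0.697 -0.027  0.007] 0.0035 [ 0.701 -0.022  0.018] [ 0.689 -0.034  0.018] r 0.697
blue [ 0.474 -0.11   0.027] 0.0018 [ 0.48  -0.106  0.034] [ 0.471 -0.114  0.034] r 0.487
orange [0.669 0.097 0.028] 0.0015 [0.672 0.098 0.034] [0.665 0.092 0.034] r 0.676
green [ 0.34  -0.229  0.017] 0.0022 [ 0.35  -0.221  0.028] [ 0.337 -0.233  0.028] r 0.41
pink [ 0.465 -0.32   0.016] 0.0022 [ 0.474 -0.311  0.028] [ 0.459 -0.324  0.028] r 0.565
cup [ 0.632 -0.127  0.049] 0.0032 [ 0.632 -0.125  0.05 ] [ 0.632 -0.129  0.05 ] r 0.645
jar [0.506 0.131 0.056] 0.0047 [0.506 0.133 0.058] [0.505 0.127 0.058] r 0.522
stA [ 0.614 -0.293  0.044] 0.0003 [ 0.617 -0.289  0.05 ] [ 0.609 -0.294  0.05 ] r 0.68
stB [0.602 0.309 0.037] 0.0086 [0.606 0.311 0.05 ] [0.594 0.293 0.05 ] r 0.676
```

View pics/c1.png

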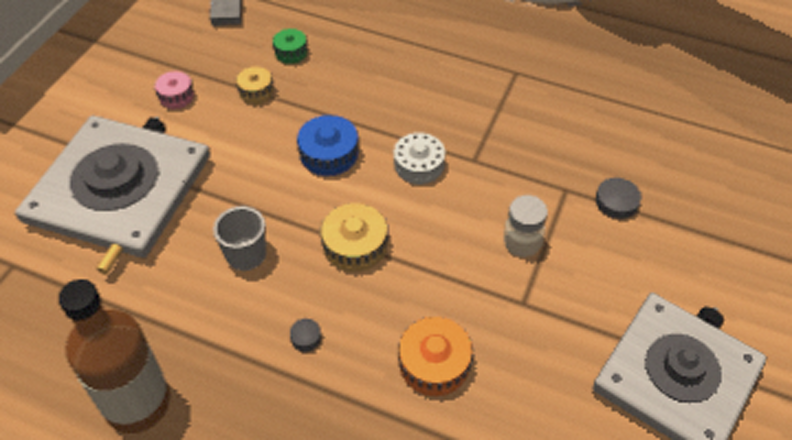

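View pics/c2.png

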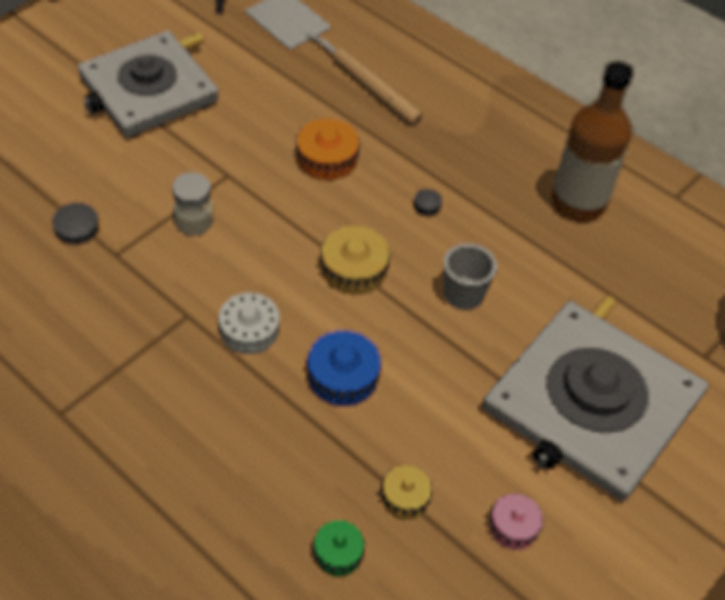

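```bash
python3 - <<'E'
from h import *
T=tool_T(); print(T.round(3))
E
```

```text
[[-0.     0.311  0.951  0.171]
 [-0.001  0.951 -0.311  0.523]
 [-1.    -0.001 -0.     0.248]
 [ 0.     0.     0.     1.   ]]
```

Emit:
{"api": "jog_arm", "payload": {
  "deltas": [
    {"x":408,"y":-552,"z":-88,"fingers":1},
    {"x":408,"y":-552,"z":-88},
    {"x":408,"y":-552,"z":-88},
    {"x":408,"y":-552,"z":-88},
    {"x":408,"y":-552,"z":-88},
    {"x":408,"y":-552,"z":-88},
    {"x":408,"y":-552,"z":-88},
    {"x":408,"y":-552,"z":-88},
    {"x":408,"y":-552,"z":-88},
    {"x":408,"y":-552,"z":-88}
  ],
  "grip_force": 40
}}

```text
validation failed for argument at $.de...
```

Emit:
{"api": "jog_arm", "payload": {
  "deltas": [
    {"x":408,"y":-552,"z":-88,"twist":0,"fingers":1},
    {"x":408,"y":-552,"z":-88,"twist":0,"fingers":1},
    {"x":408,"y":-552,"z":-88,"twist":0,"fingers":1},
    {"x":408,"y":-552,"z":-88,"twist":0,"fingers":1},
    {"x":408,"y":-552,"z":-88,"twist":0,"fingers":1},
    {"x":408,"y":-552,"z":-88,"twist":0,"fingers":1},
    {"x":408,"y":-552,"z":-88,"twist":0,"fingers":1},
    {"x":408,"y":-552,"z":-88,"twist":0,"fingers":1},
    {"x":408,"y":-552,"z":-88,"twist":0,"fingers":1},
    {"x":408,"y":-552,"z":-88,"twist":0,"fingers":1}
  ],
  "grip_force": 40
}}

```text
time: 1.25
ee_pos: [0.4664, 0.122, 0.1844]
tcp_rot: [-20.0, 90.0, -38.1]
wrist_force: [1.2, 1.8, -1.0]
opening: 0.0853
```

Emit:
{"api": "jog_arm", "payload": {
  "deltas": [
    {"x":113,"y":-152,"z":-24,"twist":0,"fingers":1},
    {"x":113,"y":-152,"z":-24,"twist":0,"fingers":1},
    {"x":113,"y":-152,"z":-24,"twist":0,"fingers":1},
    {"x":113,"y":-152,"z":-24,"twist":0,"fingers":1},
    {"x":113,"y":-152,"z":-24,"twist":0,"fingers":1},
    {"x":113,"y":-152,"z":-24,"twist":0,"fingers":1},
    {"x":113,"y":-152,"z":-24,"twist":0,"fingers":1},
    {"x":113,"y":-152,"z":-24,"twist":0,"fingers":1}
  ]
}}

```text
time: 2.05
ee_pos: [0.579, -0.029, 0.1609]
tcp_rot: [2.3, 89.9, -15.7]
wrist_force: [0.5, 0.2, 0.5]
opening: 0.0854
```

```bash
python3 - <<'E'
from h import *
c=grab('wrist','w1'); print(bot.get_obs()['ee_pos'],bot.get_obs()['qd'].round(2))
np.save('w1.npy',c,allow_pickle=True)
print(proj(c,[[.579,-.029,.030],[.579,-.029,0]]))
E
```

```text
[ 0.57910402 -0.02896757  0.16101054] [-0.03  0.07  0.16 -0.09 -0.01 -0.01]
[[253.31016978 186.79145763]
 [253.38538136 179.48964962]]
```

View pics/w1.png

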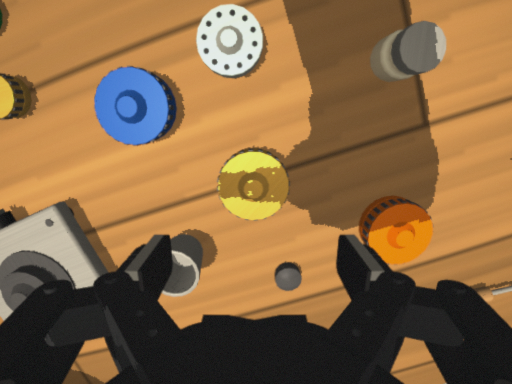

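```bash
python3 - <<'E'
from h import *
c=np.load('w1.npy',allow_pickle=True).item(); im=c['image']
hsv=cv2.cvtColor(im,cv2.COLOR_RGB2HSV)
for p in [(253,160),(253,210),(253,172),(230,185),(300,170),(253,240),(210,180)]: print(p,hsv[p[1],p[0]])
m=cv2.inRange(hsv,(22,140,60),(35,255,255)); m[:140]=0;m[235:]=0;m[:,:205]=0;m[:,300:]=0
m=cv2.morphologyEx(m,cv2.MORPH_OPEN,np.ones((3,3)))
k=max(cv2.findContours(m,0,1)[0],key=cv2.contourArea)
h=cv2.convexHull(k); print(cv2.contourArea(k),cv2.contourArea(h),cv2.boundingRect(k)); e=cv2.fitEllipse(h); print(e)
print(onplane(c,[e[0]],.03))
P=onplane(c,h.reshape(-1,2),.03); ctr,r=cv2.minEnclosingCircle(P[:,:2].astype(np.float32)); print(ctr,r)
v=im.copy(); cv2.drawContours(v,[k],-1,(0,0,255),1); cv2.imwrite('pics/w1c.png',cv2.resize(v[130:240,190:320],None,fx=4,fy=4)[:,:,::-1])
E
```

```text
(253, 160) [ 30 151 231]
(253, 210) [ 27 162 231]
(253, 172) [ 21 172 139]
(230, 185) [ 19 177 156]
(300, 170) [ 15 145 123]
(253, 240) [ 16 155 205]
(210, 180) [ 16 155 212]
824.5 913.0 (222, 197, 59, 23)
((251.03070068359375, 206.09213256835938), (24.41693687438965, 58.00673294067383), 92.91827392578125)
[[ 0.59679693 -0.03714883  0.03      ]]
(0.5938361287117004, -0.03608943894505501) 0.028547268360853195
```

View pics/w1c.png

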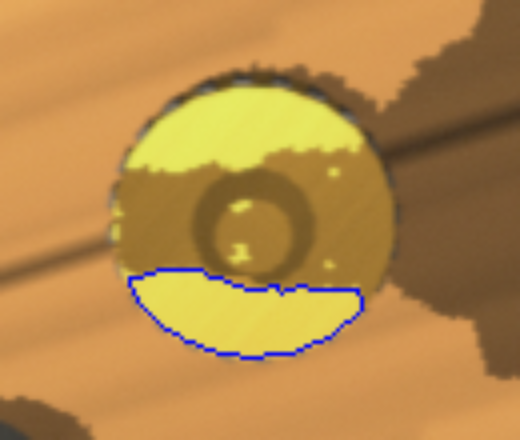

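```bash
cat >> h.py <<'E'
def disc(c,m,roi,z,close=3,name=None):
    x0,y0,x1,y1=roi; mm=np.zeros_like(m); mm[y0:y1,x0:x1]=m[y0:y1,x0:x1]
    mm=cv2.morphologyEx(mm,cv2.MORPH_OPEN,np.ones((3,3),np.uint8))
    mm=cv2.morphologyEx(mm,cv2.MORPH_CLOSE,np.ones((close,close),np.uint8))
    k=max(cv2.findContours(mm,0,1)[0],key=cv2.contourArea); h=cv2.convexHull(k)
    P=onplane(c,h.reshape(-1,2)+0.0,z)[:,:2]; ctr,r=cv2.minEnclosingCircle(P.astype(np.float32))
    e=cv2.fitEllipse(h); pc=onplane(c,[e[0]],z)[0][:2]
    # ellipse in world
    ew=cv2.fitEllipse((P*1e4).astype(np.float32).reshape(-1,1,2))
    print('bbox',cv2.boundingRect(k),'ell',np.round(e[0],1),'world',pc.round(4),'mec',np.round(ctr,4),round(r,4),'wEll',np.array(ew[0]).round(0)/1e4,np.array(ew[1]).round(0)/1e4)
    if name:
        v=c['image'].copy(); cv2.drawContours(v,[k],-1,(0,0,255),1); cv2.circle(v,tuple(int(round(q)) for q in e[0]),1,(255,0,0),-1)
        f=max(1,int(min(760/(x1-x0),560/(y1-y0)))); cv2.imwrite(f'pics/{name}.png',cv2.resize(v[y0:y1,x0:x1],None,fx=f,fy=f)[:,:,::-1])
    return pc
E
python3 - <<'E'
from h import *
c=np.load('w1.npy',allow_pickle=True).item(); im=c['image']
hsv=cv2.cvtColor(im,cv2.COLOR_RGB2HSV)
disc(c,cv2.inRange(hsv,(18,140,60),(35,255,255)),(205,140,300,235),.03,5,'w1d')
# others seen here: small cap, spreader, cup
T=tool_T();print(T[:3,1])
E
```

```text
bbox (218, 149, 71, 72) ell [253.  184.6] world [ 0.5769 -0.0286] mec [ 0.5776 -0.0286] 0.0355 wEll [ 0.578 -0.029] [0.0675 0.0702]
[3.09336194e-01 9.50952741e-01 6.62255756e-05]
```

View pics/w1d.png

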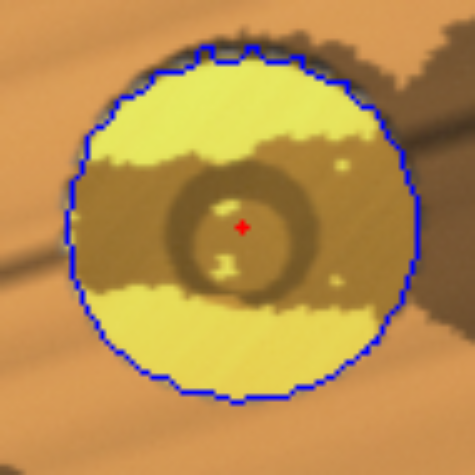

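Emit:
{"api": "jog_arm", "payload": {
  "deltas": [
    {"x":-1.5,"y":0,"z":-45,"twist":0,"fingers":1},
    {"x":-1.5,"y":0,"z":-85,"twist":0,"fingers":1},
    {"x":-1.5,"y":0,"z":-110,"twist":0,"fingers":1},
    {"x":-1.5,"y":0,"z":-128,"twist":0,"fingers":1},
    {"x":-1.5,"y":0,"z":-140,"twist":0,"fingers":1},
    {"x":-1.5,"y":0,"z":-147,"twist":0,"fingers":1},
    {"x":-1.5,"y":0,"z":-147,"twist":0,"fingers":1},
    {"x":-1.5,"y":0,"z":-147,"twist":0,"fingers":1}
  ]
}}

```text
time: 2.9
ee_pos: [0.5781, -0.0288, 0.015]
tcp_rot: [8.8, 89.9, -9.2]
wrist_force: [-0.0, 0.4, -0.6]
opening: 0.0854
```

```bash
python3 - <<'E'
from h import *
c=grab('side'); im=c['image'][100:260,200:380]; cv2.imwrite('pics/s1.png',cv2.resize(im,None,fx=3.5,fy=3.5)[:,:,::-1])
o=bot.get_obs();print(o['ee_pos'],o['wrist_force'])
E
```

```text
[ 0.57826587 -0.02889036  0.01520692] [-1.40900217  0.04903934 -0.58870653]
```

View pics/s1.png

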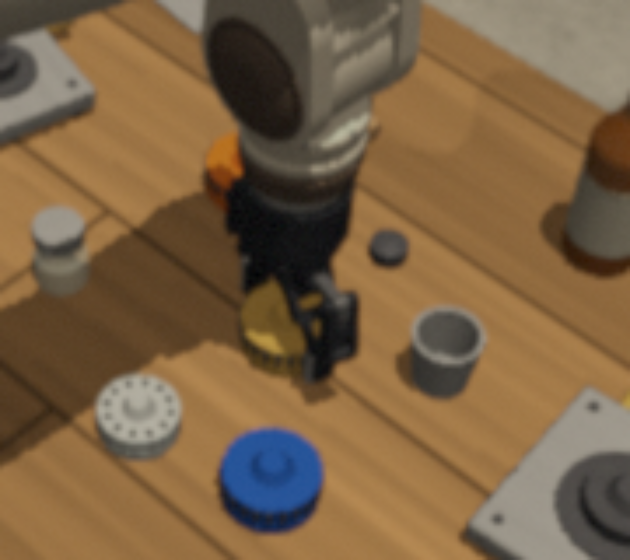

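Emit:
{"api": "jog_arm", "payload": {
  "deltas": [
    {"x":0,"y":0,"z":0,"twist":0,"fingers":0.6},
    {"x":0,"y":0,"z":0,"twist":0,"fingers":0.6},
    {"x":0,"y":0,"z":0,"twist":0,"fingers":0.6},
    {"x":0,"y":0,"z":0,"twist":0,"fingers":0.6},
    {"x":0,"y":0,"z":0,"twist":0,"fingers":0.6}
  ],
  "grip_force": 45
}}

```text
time: 3.45
ee_pos: [0.5791, -0.0289, 0.0166]
tcp_rot: [14.5, 89.7, -3.5]
wrist_force: [-0.9, -0.5, 6.8]
opening: 0.0668
```

Emit:
{"api": "jog_arm", "payload": {
  "deltas": [
    {"x":0,"y":0,"z":15,"twist":0,"fingers":0.6},
    {"x":0,"y":0,"z":45,"twist":0,"fingers":0.6},
    {"x":0,"y":0,"z":90,"twist":0,"fingers":0.6},
    {"x":-4,"y":-35,"z":125,"twist":0,"fingers":0.6},
    {"x":-8,"y":-80,"z":145,"twist":0,"fingers":0.6},
    {"x":-12,"y":-130,"z":145,"twist":0,"fingers":0.6},
    {"x":-17,"y":-180,"z":145,"twist":0,"fingers":0.6},
    {"x":-20,"y":-225,"z":145,"twist":0,"fingers":0.6},
    {"x":-22,"y":-245,"z":145,"twist":0,"fingers":0.6},
    {"x":-22,"y":-245,"z":145,"twist":0,"fingers":0.6}
  ]
}}

```text
time: 4.45
ee_pos: [0.5562, -0.2768, 0.1619]
tcp_rot: [9.2, 89.7, -9.0]
wrist_force: [-1.1, 1.2, -3.0]
opening: 0.0668
```

Emit:
{"api": "jog_arm", "payload": {
  "deltas": [
    {"x":0,"y":0,"z":0,"twist":0,"fingers":0.6},
    {"x":0,"y":0,"z":0,"twist":0,"fingers":0.6}
  ]
}}

```text
time: 4.65
ee_pos: [0.5562, -0.2762, 0.1623]
tcp_rot: [9.9, 89.7, -8.3]
wrist_force: [0.3, 0.4, -3.1]
opening: 0.0663
```

```bash
python3 - <<'E'
from h import *
c=grab('wrist','w2'); o=bot.get_obs();print(o['ee_pos'],o['wrist_force'],o['opening'],tool_T()[:3,:3].round(3))
np.save('w2.npy',c,allow_pickle=True)
print(proj(c,[[.614,-.293,.045]]))
E
```

```text
[ 0.55635447 -0.27584901  0.16226028] [-0.53022721  0.44327707 -2.68163628] 0.06652985650886209 [[ 0.005  0.312  0.95 ]
 [-0.001  0.95  -0.312]
 [-1.     0.001  0.005]]
[[255.4025075  249.90813498]]
```

View pics/w2.png

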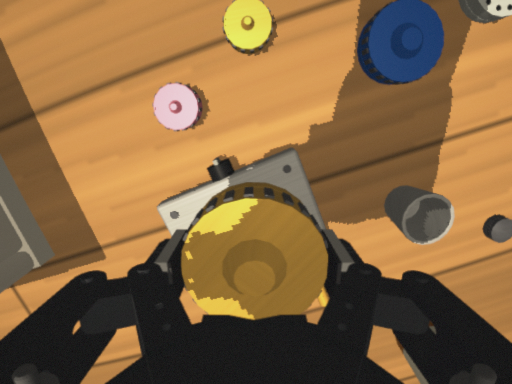

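Emit:
{"api": "jog_arm", "payload": {
  "deltas": [
    {"x":10,"y":-3,"z":45,"twist":0,"fingers":0.6},
    {"x":25,"y":-8,"z":90,"twist":0,"fingers":0.6},
    {"x":40,"y":-13,"z":130,"twist":0,"fingers":0.6},
    {"x":52,"y":-16,"z":160,"twist":0,"fingers":0.6},
    {"x":58,"y":-17,"z":180,"twist":0,"fingers":0.6},
    {"x":58,"y":-17,"z":180,"twist":0,"fingers":0.6},
    {"x":58,"y":-17,"z":180,"twist":0,"fingers":0.6}
  ]
}}

```text
time: 5.4
ee_pos: [0.6149, -0.2922, 0.3414]
tcp_rot: [12.2, 89.7, -5.9]
wrist_force: [0.9, 0.5, -4.1]
opening: 0.0668
```

```bash
python3 - <<'E'
from h import *
c=grab('wrist','w3'); o=bot.get_obs();print(o['ee_pos'],o['wrist_force'],o['opening'],tool_T()[:3,:3].round(3))
np.save('w3.npy',c,allow_pickle=True)
print(proj(c,[[.614,-.293,.045]]))
E
```

```text
[ 0.6143922  -0.29222524  0.34085999] [-0.13174366 -0.34624077 -3.48262002] 0.06647775067095875 [[ 0.003  0.311  0.95 ]
 [ 0.     0.95  -0.311]
 [-1.     0.001  0.003]]
[[252.75190073 157.86208809]]
```

View pics/w3.png

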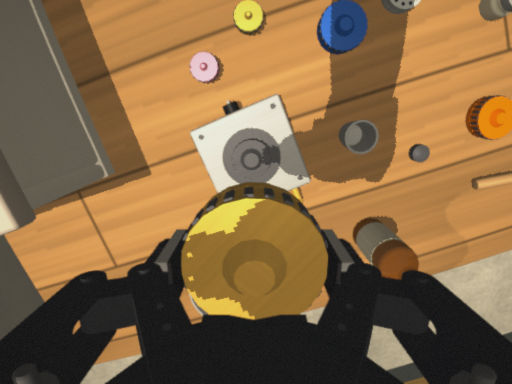

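```bash
python3 - <<'E'
from h import *
c=np.load('w3.npy',allow_pickle=True).item()
v=cv2.resize(c['image'][90:205,185:315],None,fx=5,fy=5,interpolation=1)
cv2.imwrite('pics/w3c.png',v[:,:,::-1])
S=grab('scene');D=grab('side')
cv2.imwrite('pics/c3.png',cv2.resize(S['image'][150:245,70:175],None,fx=5,fy=5)[:,:,::-1])
E
```

```text
(no output)
```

View pics/w3c.png

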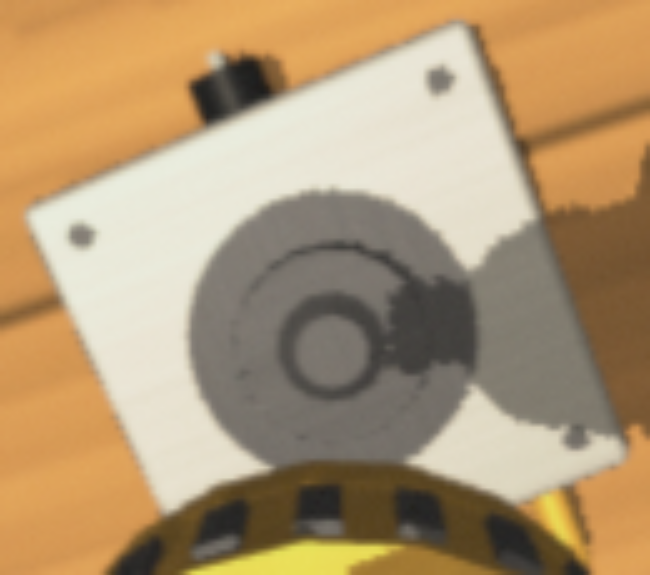

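View pics/c3.png

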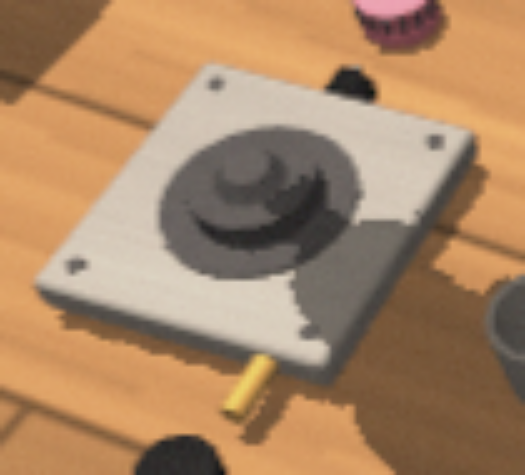

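```bash
python3 - <<'E'
from h import *
c=np.load('w3.npy',allow_pickle=True).item()
print(onplane(c,[(251.2,158.6),(251.2,158.2)],.045), onplane(c,[(251,157.5)],.054))
f=np.array([(280+185*5,345+450),(385+185*5,345+450),(235+925,342+450),(430+925,342+450)])/5
P=onplane(c,f,.045);print(np.linalg.norm(P[0]-P[1]),np.linalg.norm(P[2]-P[3]))
S=grab('scene'); print(onplane(S,[(70+250/5,150+185/5),(70+258/5,150+184/5)],.045))
T=tool_T()
print(T[:3,1], T[:3,3])
# crown in hand: top body rim bbox in wrist image -> tool coords
m=cv2.inRange(cv2.cvtColor(c['image'],cv2.COLOR_RGB2HSV),(18,140,60),(35,255,255))
m=m[175:325,175:335]; xs=np.where(m[60:100].any(0))[0]; print(xs.min()+175,xs.max()+175)
E
```

```text
[[ 0.6143405  -0.29560446  0.045     ]
 [ 0.6137563  -0.29541146  0.045     ]] [[ 0.61129311 -0.29482642  0.054     ]]
0.032055805545769395 0.05951036453787431
[[ 0.62039134 -0.29098438  0.045     ]
 [ 0.61844729 -0.28795858  0.045     ]]
[0.31170101 0.9501796  0.00109598] [ 0.61380889 -0.29249104  0.34121943]
181 327
```

```bash
python3 - <<'E'
from h import *
S=grab('scene');D=grab('side')
def ring(C,r,z):
    a=np.linspace(0,2*np.pi,60); return np.c_[C[0]+r*np.cos(a),C[1]+r*np.sin(a),0*a+z]
for c,n,(x0,y0,x1,y1) in ((S,'sc',(70,150,175,245)),(D,'sd',(320,200,430,295))):
    v=cv2.resize(c['image'][y0:y1,x0:x1],None,fx=5,fy=5)
    for C,col in (((.614,-.2955),(255,0,0)),):
        for r,z in ((.017,.045),(.011,.054),(.03,.045)):
            p=(proj(c,ring(C,r,z))-[x0,y0]+.5)*5
            cv2.polylines(v,[p.astype(np.int32)],True,col,1)
    cv2.imwrite(f'pics/{n}.png',v[:,:,::-1])
E
```

```text
(no output)
```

View pics/sc.png

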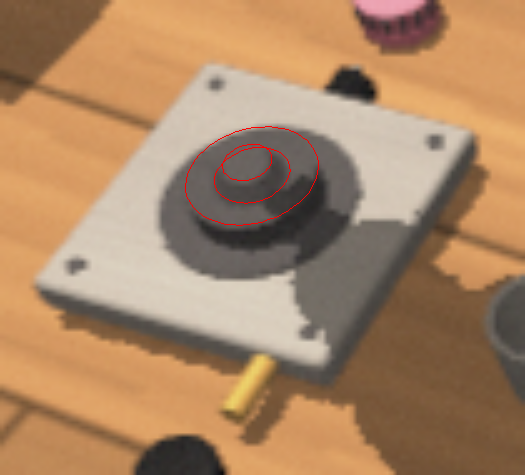

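View pics/sd.png

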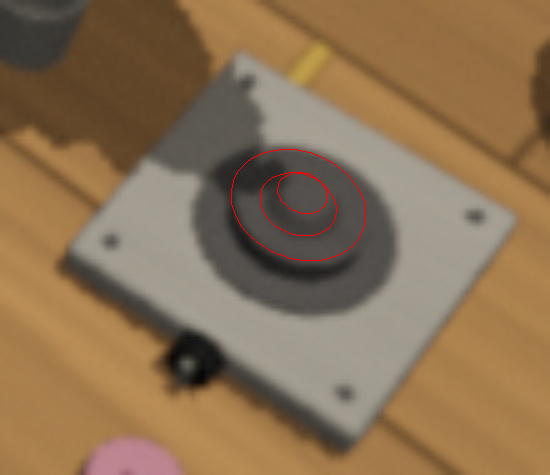

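Emit:
{"api": "jog_arm", "payload": {
  "deltas": [
    {"x":1,"y":-1,"z":-40,"twist":0,"fingers":0.6},
    {"x":2,"y":-2.5,"z":-85,"twist":0,"fingers":0.6},
    {"x":2,"y":-2.5,"z":-130,"twist":0,"fingers":0.6},
    {"x":2,"y":-2.5,"z":-175,"twist":0,"fingers":0.6},
    {"x":2,"y":-2.5,"z":-210,"twist":0,"fingers":0.6},
    {"x":2,"y":-2.5,"z":-235,"twist":0,"fingers":0.6},
    {"x":2,"y":-2.5,"z":-252,"twist":0,"fingers":0.6},
    {"x":2,"y":-2.5,"z":-261,"twist":0,"fingers":0.6},
    {"x":2,"y":-2.5,"z":-261,"twist":0,"fingers":0.6},
    {"x":2,"y":-2.5,"z":-261,"twist":0,"fingers":0.6}
  ]
}}

```text
time: 6.7
ee_pos: [0.6161, -0.2953, 0.0818]
tcp_rot: [10.7, 89.7, -7.5]
wrist_force: [-0.4, -0.1, -2.7]
opening: 0.0667
```

```bash
cat >> h.py <<'E'
def ring(C,r,z):
    a=np.linspace(0,2*np.pi,60); return np.c_[C[0]+r*np.cos(a),C[1]+r*np.sin(a),0*a+z]
def over(n,roi,rings,f,s=5):
    c=grab(n); x0,y0,x1,y1=roi; v=cv2.resize(c['image'][y0:y1,x0:x1],None,fx=s,fy=s)
    for C,r,z in rings:
        p=(proj(c,ring(C,r,z))-[x0,y0]+.5)*s; cv2.polylines(v,[p.astype(np.int32)],True,(255,0,0),1)
    cv2.imwrite(f'pics/{f}.png',v[:,:,::-1]); return c
E
python3 - <<'E'
from h import *
o=bot.get_obs(); print(o['ee_pos'],o['wrist_force'])
C=(o['ee_pos'][0]-.0012,o['ee_pos'][1]+.0004); z=o['ee_pos'][2]-.0166
R=[(C,.034,z),(C,.034,z+.03),(C,.009,z+.038)]
over('side',(310,180,450,300),R,'s2');over('scene',(60,130,180,240),R,'s3')
E
```

```text
[ 0.61605107 -0.29529054  0.08179546] [-0.3751795  -0.06990526 -2.67466255]
```

View pics/s2.png

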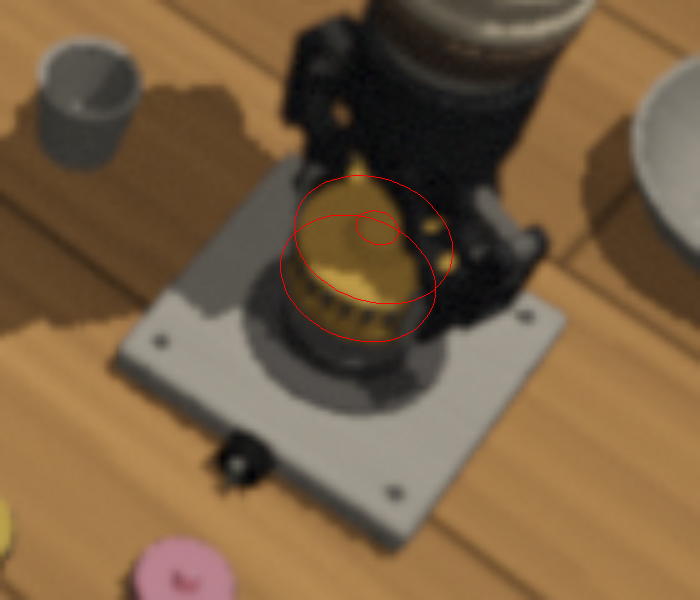

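View pics/s3.png

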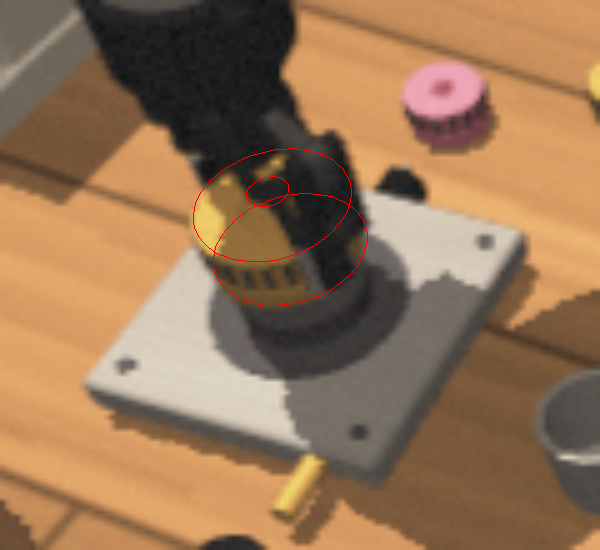

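Emit:
{"api": "jog_arm", "payload": {
  "deltas": [
    {"x":0,"y":0,"z":-5,"twist":0,"fingers":0.6},
    {"x":0,"y":0,"z":-10,"twist":0,"fingers":0.6},
    {"x":0,"y":0,"z":-14,"twist":0,"fingers":0.6},
    {"x":0,"y":0,"z":-17,"twist":0,"fingers":0.6},
    {"x":0,"y":0,"z":-19,"twist":0,"fingers":0.6},
    {"x":0,"y":0,"z":-20.5,"twist":0,"fingers":0.6},
    {"x":0,"y":0,"z":-20.5,"twist":0,"fingers":0.6}
  ]
}}

```text
time: 7.5
ee_pos: [0.6164, -0.2955, 0.0618]
tcp_rot: [7.2, 89.7, -11.0]
wrist_force: [0.1, 0.2, -2.7]
opening: 0.0667
```

Emit:
{"api": "jog_arm", "payload": {
  "deltas": [
    {"x":0,"y":0,"z":-1,"twist":0,"fingers":0.6},
    {"x":0,"y":0,"z":-2,"twist":0,"fingers":0.6},
    {"x":0,"y":0,"z":-2,"twist":0,"fingers":0.6}
  ]
}}

```text
time: 7.8
ee_pos: [0.6166, -0.2955, 0.0616]
tcp_rot: [5.4, 89.6, -12.8]
wrist_force: [-3.4, 1.5, 7.6]
opening: 0.0666
```

Emit:
{"api": "jog_arm", "payload": {
  "deltas": [
    {"x":0,"y":0,"z":0,"twist":0,"fingers":1},
    {"x":0,"y":0,"z":0,"twist":0,"fingers":1},
    {"x":0,"y":0,"z":0,"twist":0,"fingers":1},
    {"x":0,"y":0,"z":10,"twist":0,"fingers":1},
    {"x":0,"y":0,"z":30,"twist":0,"fingers":1},
    {"x":0,"y":0,"z":65,"twist":0,"fingers":1},
    {"x":0,"y":0,"z":100,"twist":0,"fingers":1},
    {"x":0,"y":0,"z":115,"twist":0,"fingers":1},
    {"x":0,"y":0,"z":115,"twist":0,"fingers":1}
  ]
}}

```text
time: 8.7
ee_pos: [0.6176, -0.296, 0.1804]
tcp_rot: [0.0, 89.3, -18.1]
wrist_force: [-0.3, 0.5, -1.2]
opening: 0.0853
```

```bash
python3 - <<'E'
from h import *
o=bot.get_obs(); print(o['ee_pos'],o['wrist_force'])
C=(.615,-.2945); R=[(C,.034,.045),(C,.034,.075),(C,.009,.083)]
over('side',(310,180,450,300),R,'s4')
c=grab('wrist','w4'); np.save('w4.npy',c,allow_pickle=True)
m=cv2.inRange(cv2.cvtColor(c['image'],cv2.COLOR_RGB2HSV),(18,140,60),(35,255,255))
disc(c,m,(180,120,330,260),.075,5,'w4d')
print(proj(c,[[.615,-.2945,.075]]))
E
```

```text
[ 0.6176364  -0.29602695  0.18043198] [-0.32755063  0.5179416  -1.1774872 ]
bbox (215, 151, 79, 79) ell [254.1 190.4] world [ 0.6141 -0.2941] mec [ 0.6152 -0.2942] 0.0351 wEll [ 0.6155 -0.2945] [0.067  0.0698]
[[253.91515362 191.47354388]]
```

View pics/s4.png

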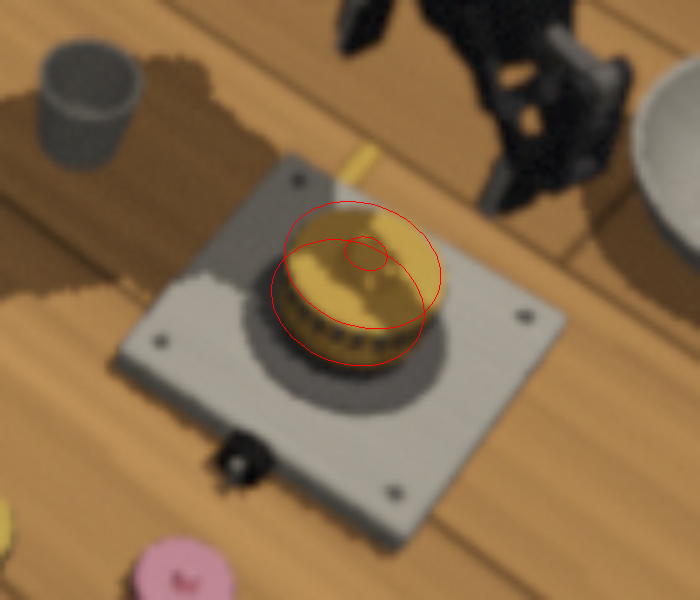

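View pics/w4d.png

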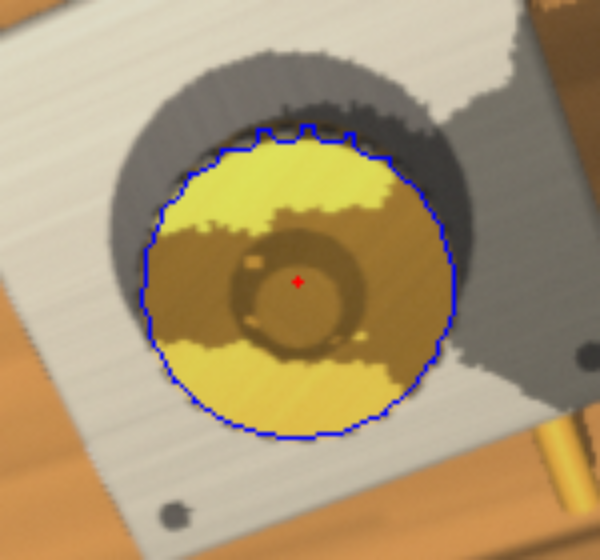

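Emit:
{"api": "jog_arm", "payload": {
  "deltas": [
    {"x":-24,"y":41,"z":0,"twist":0,"fingers":1},
    {"x":-48,"y":83,"z":-5,"twist":0,"fingers":1},
    {"x":-72,"y":124,"z":-10,"twist":0,"fingers":1},
    {"x":-96,"y":166,"z":-15,"twist":0,"fingers":1},
    {"x":-120,"y":207,"z":-20,"twist":0,"fingers":1},
    {"x":-143,"y":248,"z":-20,"twist":0,"fingers":1},
    {"x":-158,"y":275,"z":-20,"twist":0,"fingers":1},
    {"x":-166,"y":289,"z":-20,"twist":0,"fingers":1},
    {"x":-166,"y":289,"z":-20,"twist":0,"fingers":1},
    {"x":-166,"y":289,"z":-20,"twist":0,"fingers":1}
  ]
}}

```text
time: 9.8
ee_pos: [0.4504, -0.0066, 0.1553]
tcp_rot: [1.5, 89.6, -16.7]
wrist_force: [-0.2, 0.3, 0.7]
opening: 0.085
```

```bash
python3 - <<'E'
from h import *
c=grab('wrist','w5'); np.save('w5.npy',c,allow_pickle=True)
T=tool_T(); print(T.round(4))
hsv=cv2.cvtColor(c['image'],cv2.COLOR_RGB2HSV)
m=cv2.inRange(hsv,(0,0,90),(180,60,255))
disc(c,m,(190,130,330,250),.024,9,'w5d')
E
```

```text
[[ 6.200e-03  3.118e-01  9.501e-01  4.506e-01]
 [-1.900e-03  9.501e-01 -3.118e-01 -6.900e-03]
 [-1.000e+00  1.000e-04  6.500e-03  1.555e-01]
 [ 0.000e+00  0.000e+00  0.000e+00  1.000e+00]]
bbox (222, 155, 59, 59) ell [250.9 184.2] world [ 0.4479 -0.0082] mec [ 0.4484 -0.0091] 0.0295 wEll [ 0.4488 -0.0085] [0.0566 0.0585]
```

View pics/w5.png

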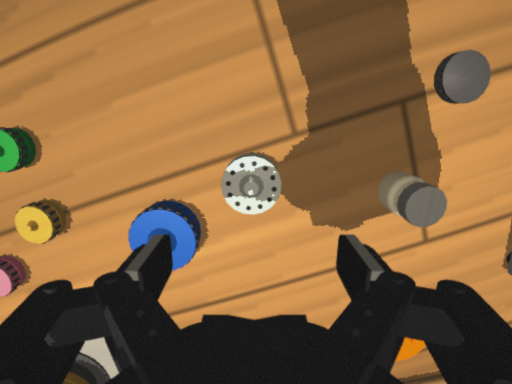

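View pics/w5d.png

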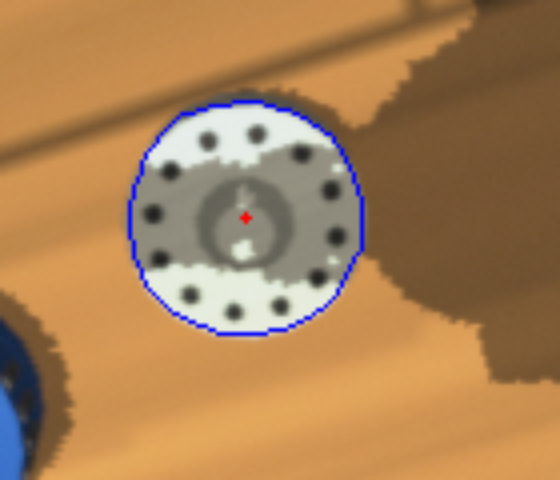

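Emit:
{"api": "jog_arm", "payload": {
  "deltas": [
    {"x":-2,"y":-1,"z":-45,"twist":0,"fingers":1},
    {"x":-2.5,"y":-1.5,"z":-80,"twist":0,"fingers":1},
    {"x":-2.5,"y":-1.5,"z":-105,"twist":0,"fingers":1},
    {"x":-2.5,"y":-1.5,"z":-122,"twist":0,"fingers":1},
    {"x":-2.5,"y":-1.5,"z":-133,"twist":0,"fingers":1},
    {"x":-2.5,"y":-1.5,"z":-138,"twist":0,"fingers":1},
    {"x":-2.5,"y":-1.5,"z":-138,"twist":0,"fingers":1},
    {"x":-2.5,"y":-1.5,"z":-138,"twist":0,"fingers":1}
  ]
}}

```text
time: 10.65
ee_pos: [0.4487, -0.0086, 0.0182]
tcp_rot: [3.6, 89.6, -14.6]
wrist_force: [-0.5, -0.8, 0.3]
opening: 0.085
```

Emit:
{"api": "jog_arm", "payload": {
  "deltas": [
    {"x":0,"y":0,"z":0,"twist":0,"fingers":0.5},
    {"x":0,"y":0,"z":0,"twist":0,"fingers":0.5},
    {"x":0,"y":0,"z":0,"twist":0,"fingers":0.5},
    {"x":0,"y":0,"z":0,"twist":0,"fingers":0.5},
    {"x":0,"y":0,"z":0,"twist":0,"fingers":0.5},
    {"x":0,"y":0,"z":0,"twist":0,"fingers":0.5}
  ]
}}

```text
time: 11.25
ee_pos: [0.4493, -0.0086, 0.0193]
tcp_rot: [6.1, 89.5, -12.1]
wrist_force: [-1.1, 0.1, 4.6]
opening: 0.0568
```

Emit:
{"api": "jog_arm", "payload": {
  "deltas": [
    {"x":0,"y":0,"z":15,"twist":0,"fingers":0.5},
    {"x":0,"y":0,"z":50,"twist":0,"fingers":0.5},
    {"x":5,"y":-9,"z":95,"twist":0,"fingers":0.5},
    {"x":25,"y":-43,"z":125,"twist":0,"fingers":0.5},
    {"x":49,"y":-84,"z":140,"twist":0,"fingers":0.5},
    {"x":74,"y":-126,"z":140,"twist":0,"fingers":0.5},
    {"x":99,"y":-169,"z":140,"twist":0,"fingers":0.5},
    {"x":124,"y":-212,"z":140,"twist":0,"fingers":0.5},
    {"x":148,"y":-253,"z":135,"twist":0,"fingers":0.5},
    {"x":167,"y":-286,"z":115,"twist":0,"fingers":0.5}
  ]
}}

```text
time: 12.25
ee_pos: [0.6181, -0.2974, 0.136]
tcp_rot: [1.6, 89.3, -16.6]
wrist_force: [-0.2, 0.2, -0.6]
opening: 0.0564
```

Emit:
{"api": "jog_arm", "payload": {
  "deltas": [
    {"x":0,"y":0,"z":0,"twist":0,"fingers":0.5},
    {"x":0,"y":0,"z":0,"twist":0,"fingers":0.5}
  ]
}}

```text
time: 12.45
ee_pos: [0.6178, -0.2981, 0.1346]
tcp_rot: [3.9, 89.4, -14.4]
wrist_force: [0.3, -0.1, -1.0]
opening: 0.0563
```

```bash
python3 - <<'E'
from h import *
o=bot.get_obs(); print(o['ee_pos'],o['wrist_force'],tool_T()[:3,:3].round(3))
C=(o['ee_pos'][0]-.0012,o['ee_pos'][1]+.0004); z=o['ee_pos'][2]-.0193
R=[(C,.029,z),(C,.029,z+.024),((.615,-.2943),.015,.075),((.615,-.2943),.034,.075)]
over('side',(310,160,450,280),R,'s5');over('scene',(60,120,180,230),R,'s6')
E
```

```text
[ 0.61780404 -0.29806392  0.134569  ] [ 0.29641473 -0.13999672 -1.04889334] [[ 0.01   0.314  0.949]
 [-0.003  0.949 -0.314]
 [-1.     0.001  0.011]]
```

View pics/s5.png

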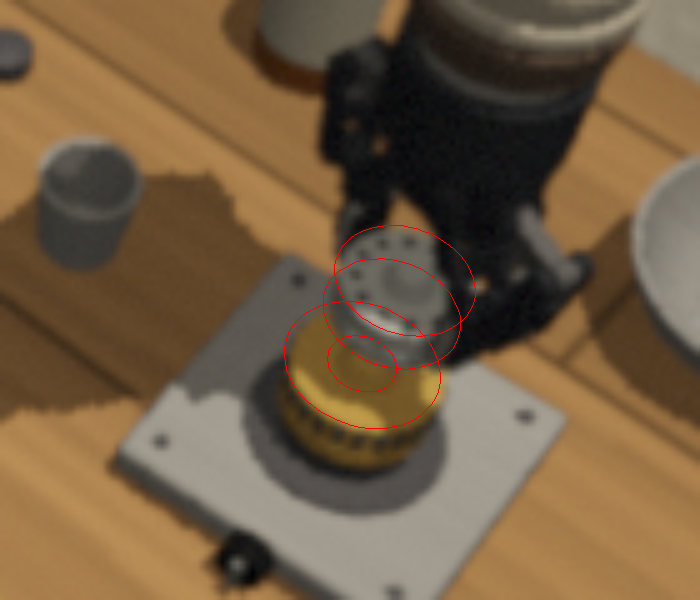

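View pics/s6.png

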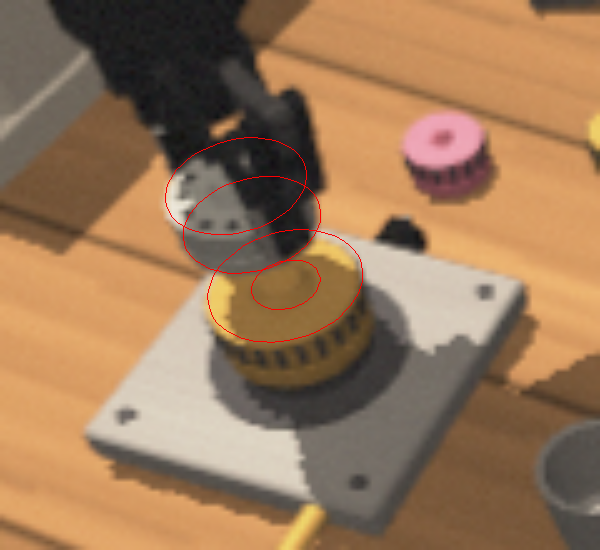

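Emit:
{"api": "jog_arm", "payload": {
  "deltas": [
    {"x":-1.5,"y":3.5,"z":-7,"twist":0,"fingers":0.5},
    {"x":-1.5,"y":3.5,"z":-14,"twist":0,"fingers":0.5},
    {"x":-1.5,"y":3.5,"z":-21,"twist":0,"fingers":0.5},
    {"x":-1.5,"y":3.5,"z":-27,"twist":0,"fingers":0.5},
    {"x":-1.5,"y":3.5,"z":-32,"twist":0,"fingers":0.5},
    {"x":-1.5,"y":3.5,"z":-36,"twist":0,"fingers":0.5},
    {"x":-1.5,"y":3.5,"z":-39,"twist":0,"fingers":0.5},
    {"x":-1.5,"y":3.5,"z":-40.5,"twist":0,"fingers":0.5},
    {"x":-1.5,"y":3.5,"z":-41.5,"twist":0,"fingers":0.5}
  ]
}}

```text
time: 13.45
ee_pos: [0.6165, -0.2934, 0.0952]
tcp_rot: [2.1, 89.2, -16.1]
wrist_force: [0.3, 0.2, -1.7]
opening: 0.0567
```

Emit:
{"api": "jog_arm", "payload": {
  "deltas": [
    {"x":-0.5,"y":-0.5,"z":-1,"twist":0,"fingers":0.5},
    {"x":-0.5,"y":-0.5,"z":-2,"twist":0,"fingers":0.5},
    {"x":-0.5,"y":-0.5,"z":-2.5,"twist":0,"fingers":0.5}
  ]
}}

```text
time: 13.75
ee_pos: [0.6163, -0.2938, 0.0944]
tcp_rot: [2.4, 89.1, -15.8]
wrist_force: [-3.3, 3.2, 10.9]
opening: 0.0563
```

Emit:
{"api": "jog_arm", "payload": {
  "deltas": [
    {"x":0,"y":0,"z":0,"twist":0,"fingers":1},
    {"x":0,"y":0,"z":0,"twist":0,"fingers":1},
    {"x":0,"y":0,"z":0,"twist":0,"fingers":1},
    {"x":0,"y":0,"z":10,"twist":0,"fingers":1},
    {"x":0,"y":0,"z":30,"twist":0,"fingers":1},
    {"x":0,"y":0,"z":65,"twist":0,"fingers":1},
    {"x":0,"y":0,"z":100,"twist":0,"fingers":1},
    {"x":0,"y":0,"z":115,"twist":0,"fingers":1},
    {"x":0,"y":0,"z":115,"twist":0,"fingers":1}
  ]
}}

```text
time: 14.65
ee_pos: [0.6172, -0.2943, 0.2131]
tcp_rot: [-0.1, 88.8, -18.3]
wrist_force: [-0.4, -0.6, 0.6]
opening: 0.0858
```

```bash
python3 - <<'E'
from h import *
o=bot.get_obs(); print(o['ee_pos'],o['wrist_force'],tool_T()[:3,:3].round(3))
C=(.615,-.2943); R=[(C,.034,.045),(C,.029,.075),(C,.029,.099)]
over('side',(310,180,450,300),R,'s7')
c=grab('wrist','w6'); np.save('w6.npy',c,allow_pickle=True)
cv2.imwrite('pics/w6c.png',cv2.resize(c['image'][110:260,170:340],None,fx=4,fy=4)[:,:,::-1])
print(proj(c,[[.615,-.2943,.099]]))
E
```

```text
[ 0.61717585 -0.29428234  0.21310892] [-0.37488988 -0.57796143  0.60416303] [[ 0.019  0.312  0.95 ]
 [-0.006  0.95  -0.312]
 [-1.    -0.     0.02 ]]
[[252.45613657 188.63020883]]
```

View pics/s7.png

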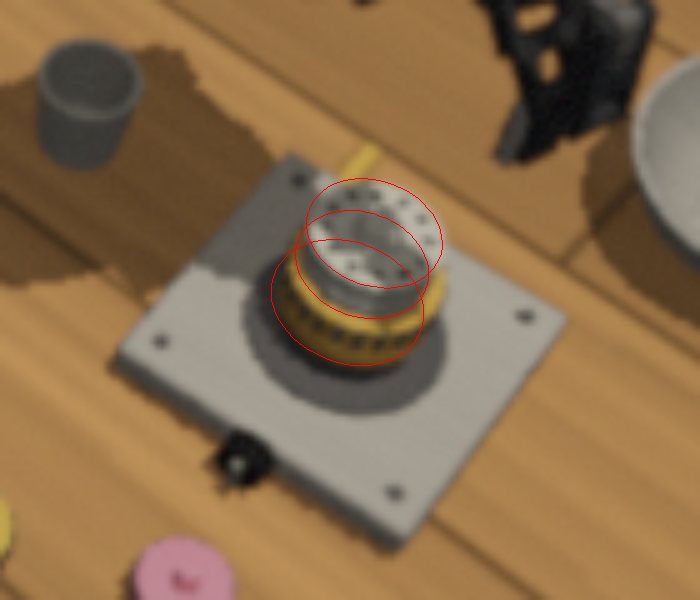

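View pics/w6c.png

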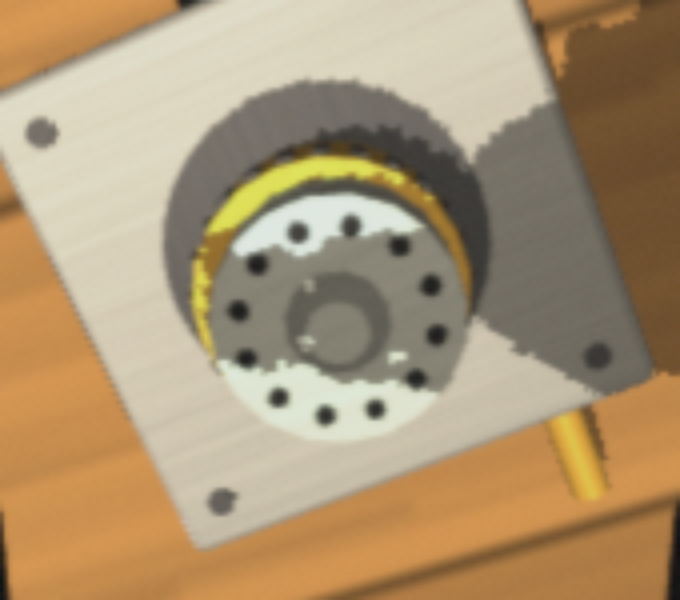

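```bash
python3 - <<'E'
from h import *
c=np.load('w6.npy',allow_pickle=True).item()
print(onplane(c,[(254.8,188.7)],.099))
E
```

```text
[[ 0.61571004 -0.29235026  0.099     ]]
```

Emit:
{"api": "jog_arm", "payload": {
  "deltas": [
    {"x":-200,"y":504,"z":-50,"twist":0,"fingers":1},
    {"x":-200,"y":504,"z":-50,"twist":0,"fingers":1},
    {"x":-200,"y":504,"z":-50,"twist":0,"fingers":1},
    {"x":-200,"y":504,"z":-50,"twist":0,"fingers":1},
    {"x":-200,"y":504,"z":-50,"twist":0,"fingers":1},
    {"x":-200,"y":504,"z":-50,"twist":0,"fingers":1},
    {"x":-200,"y":504,"z":-50,"twist":0,"fingers":1},
    {"x":-200,"y":504,"z":-50,"twist":0,"fingers":1},
    {"x":-200,"y":504,"z":-50,"twist":0,"fingers":1},
    {"x":-200,"y":504,"z":-50,"twist":0,"fingers":1}
  ]
}}

```text
time: 15.75
ee_pos: [0.4309, 0.1702, 0.1614]
tcp_rot: [-2.6, 89.2, -20.8]
wrist_force: [0.6, 0.5, 0.0]
opening: 0.0855
```

Emit:
{"api": "jog_arm", "payload": {
  "deltas": [
    {"x":-10,"y":28,"z":0,"twist":0,"fingers":1},
    {"x":-14,"y":40,"z":0,"twist":0,"fingers":1},
    {"x":-14,"y":40,"z":0,"twist":0,"fingers":1},
    {"x":-14,"y":40,"z":0,"twist":0,"fingers":1}
  ]
}}

```text
time: 16.15
ee_pos: [0.4169, 0.2095, 0.1607]
tcp_rot: [-7.1, 89.2, -25.3]
wrist_force: [0.0, -1.0, 0.2]
opening: 0.0855
```

```bash
python3 - <<'E'
from h import *
c=grab('wrist','w7'); np.save('w7.npy',c,allow_pickle=True)
print(tool_T().round(4))
hsv=cv2.cvtColor(c['image'],cv2.COLOR_RGB2HSV)
m=cv2.inRange(hsv,(0,0,20),(180,70,140))
disc(c,m,(190,130,330,230),.015,5,'w7d')
E
```

```text
[[ 0.0123  0.3135  0.9495  0.4172]
 [-0.0055  0.9496 -0.3134  0.2092]
 [-0.9999 -0.0014  0.0134  0.1609]
 [ 0.      0.      0.      1.    ]]
bbox (233, 153, 47, 47) ell [255.9 176.4] world [0.4128 0.2133] mec [0.4133 0.2134] 0.0242 wEll [0.4134 0.2131] [0.0464 0.048 ]
```

View pics/w7.png

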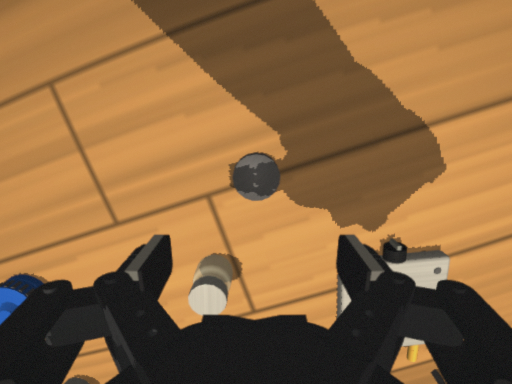

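View pics/w7d.png

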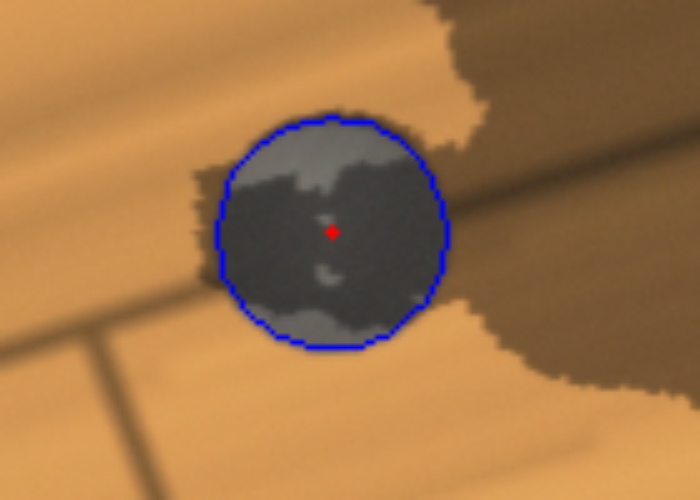

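Emit:
{"api": "jog_arm", "payload": {
  "deltas": [
    {"x":-2,"y":2,"z":-45,"twist":0,"fingers":1},
    {"x":-4,"y":4,"z":-85,"twist":0,"fingers":0.9},
    {"x":-4,"y":4,"z":-110,"twist":0,"fingers":0.8},
    {"x":-4,"y":4,"z":-127,"twist":0,"fingers":0.75},
    {"x":-4,"y":4,"z":-138,"twist":0,"fingers":0.75},
    {"x":-4,"y":4,"z":-143,"twist":0,"fingers":0.75},
    {"x":-4,"y":4,"z":-143,"twist":0,"fingers":0.75},
    {"x":-4,"y":4,"z":-143,"twist":0,"fingers":0.75}
  ]
}}

```text
time: 17.0
ee_pos: [0.4138, 0.2132, 0.0188]
tcp_rot: [-2.1, 89.2, -20.4]
wrist_force: [0.0, 0.0, -0.3]
opening: 0.064
```

```bash
python3 - <<'E'
from h import *
o=bot.get_obs(); print(o['ee_pos'],o['wrist_force'],o['opening'])
over('side',(110,120,230,220),[((.413,.2133),.024,.0),((.413,.2133),.024,.015)],'s8',6)
E
```

```text
[0.41379146 0.2131984  0.01881433] [ 0.01398048  0.02960124 -0.28841074] 0.06396057254655604
```

View pics/s8.png

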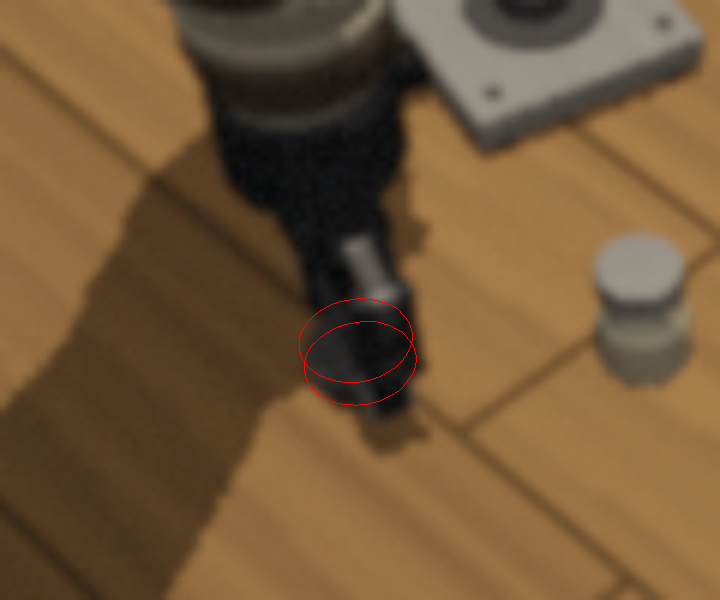

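Emit:
{"api": "jog_arm", "payload": {
  "deltas": [
    {"x":-0.5,"y":0,"z":-2,"twist":0,"fingers":0.75},
    {"x":-0.5,"y":0,"z":-2,"twist":0,"fingers":0.4},
    {"x":-0.5,"y":0,"z":-2,"twist":0,"fingers":0.4},
    {"x":-0.5,"y":0,"z":-2,"twist":0,"fingers":0.4},
    {"x":-0.5,"y":0,"z":-2,"twist":0,"fingers":0.4},
    {"x":-0.5,"y":0,"z":-2,"twist":0,"fingers":0.4}
  ],
  "grip_force": 40
}}

```text
time: 17.65
ee_pos: [0.4136, 0.2136, 0.0177]
tcp_rot: [1.4, 89.1, -16.8]
wrist_force: [-1.7, -0.6, 5.6]
opening: 0.0462
```

Emit:
{"api": "jog_arm", "payload": {
  "deltas": [
    {"x":0,"y":0,"z":15,"twist":0,"fingers":0.4},
    {"x":0,"y":0,"z":50,"twist":0,"fingers":0.4},
    {"x":6,"y":-15,"z":95,"twist":0,"fingers":0.4},
    {"x":20,"y":-50,"z":128,"twist":0,"fingers":0.4},
    {"x":38,"y":-95,"z":145,"twist":0,"fingers":0.4},
    {"x":56,"y":-140,"z":150,"twist":0,"fingers":0.4},
    {"x":74,"y":-186,"z":150,"twist":0,"fingers":0.4},
    {"x":92,"y":-232,"z":150,"twist":0,"fingers":0.4},
    {"x":110,"y":-278,"z":150,"twist":0,"fingers":0.4},
    {"x":128,"y":-324,"z":150,"twist":0,"fingers":0.4}
  ]
}}

```text
time: 18.65
ee_pos: [0.542, -0.1125, 0.1679]
tcp_rot: [2.1, 89.1, -16.2]
wrist_force: [1.0, 0.7, -0.9]
opening: 0.046
```

Emit:
{"api": "jog_arm", "payload": {
  "deltas": [
    {"x":18,"y":-44,"z":0,"twist":0,"fingers":0.4},
    {"x":36,"y":-88,"z":0,"twist":0,"fingers":0.4},
    {"x":53,"y":-130,"z":-5,"twist":0,"fingers":0.4},
    {"x":66,"y":-162,"z":-15,"twist":0,"fingers":0.4},
    {"x":74,"y":-181,"z":-24,"twist":0,"fingers":0.4},
    {"x":74,"y":-181,"z":-28,"twist":0,"fingers":0.4},
    {"x":74,"y":-181,"z":-28,"twist":0,"fingers":0.4}
  ]
}}

```text
time: 19.35
ee_pos: [0.6155, -0.2933, 0.1386]
tcp_rot: [4.6, 89.2, -13.7]
wrist_force: [0.5, -0.5, -0.2]
opening: 0.0462
```

```bash
python3 - <<'E'
from h import *
o=bot.get_obs(); print(o['ee_pos'],o['wrist_force'],tool_T()[:3,:3].round(3))
C=(o['ee_pos'][0]-.0006,o['ee_pos'][1]); z=o['ee_pos'][2]-.0177
R=[(C,.024,z),(C,.024,z+.015),((.6153,-.293),.012,.099),((.6153,-.293),.029,.099)]
over('side',(310,160,450,280),R,'s9');over('scene',(60,120,180,230),R,'s10')
E
```

```text
[ 0.61546695 -0.2932882   0.13858127] [ 0.46390375 -0.54942811 -0.16363535] [[ 0.013  0.314  0.949]
 [-0.003  0.949 -0.314]
 [-1.     0.001  0.013]]
```

View pics/s9.png

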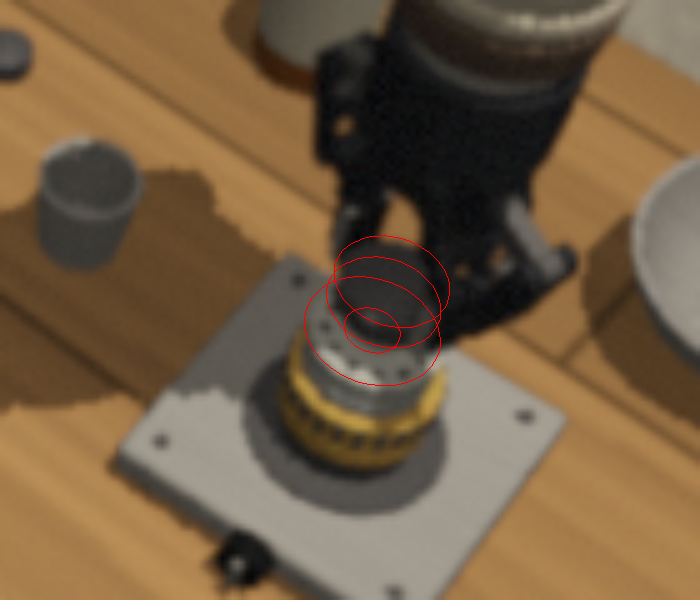

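View pics/s10.png

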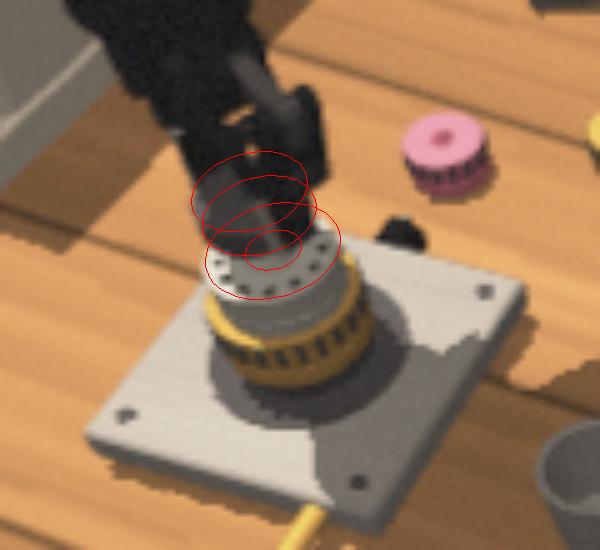

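Emit:
{"api": "jog_arm", "payload": {
  "deltas": [
    {"x":0.5,"y":0,"z":-6,"twist":0,"fingers":0.4},
    {"x":0.5,"y":0,"z":-12,"twist":0,"fingers":0.4},
    {"x":0.5,"y":0,"z":-16,"twist":0,"fingers":0.4},
    {"x":0.5,"y":0,"z":-19,"twist":0,"fingers":0.4},
    {"x":0.5,"y":0,"z":-21,"twist":0,"fingers":0.4},
    {"x":0.5,"y":0,"z":-22,"twist":0,"fingers":0.4},
    {"x":0.5,"y":0,"z":-22.5,"twist":0,"fingers":0.4}
  ]
}}

```text
time: 20.15
ee_pos: [0.6164, -0.2927, 0.1178]
tcp_rot: [2.8, 89.1, -15.5]
wrist_force: [-0.2, 0.3, -0.3]
opening: 0.0464
```

Emit:
{"api": "jog_arm", "payload": {
  "deltas": [
    {"x":-0.5,"y":0,"z":-1,"twist":0,"fingers":0.4},
    {"x":-0.5,"y":0,"z":-2,"twist":0,"fingers":0.4},
    {"x":-0.5,"y":0,"z":-2.5,"twist":0,"fingers":0.4}
  ]
}}

```text
time: 20.45
ee_pos: [0.616, -0.2927, 0.1168]
tcp_rot: [2.1, 89.0, -16.2]
wrist_force: [-2.8, 2.1, 9.4]
opening: 0.0462
```

Contact exactly at the predicted height (0.1168 vs 0.1167). Release.

Emit:
{"api": "jog_arm", "payload": {
  "deltas": [
    {"x":0,"y":0,"z":0,"twist":0,"fingers":0.8},
    {"x":0,"y":0,"z":0,"twist":0,"fingers":0.8},
    {"x":0,"y":0,"z":0,"twist":0,"fingers":0.9},
    {"x":0,"y":0,"z":10,"twist":0,"fingers":1},
    {"x":0,"y":0,"z":30,"twist":0,"fingers":1},
    {"x":0,"y":0,"z":65,"twist":0,"fingers":1},
    {"x":0,"y":0,"z":95,"twist":0,"fingers":1},
    {"x":0,"y":0,"z":110,"twist":0,"fingers":1},
    {"x":0,"y":0,"z":110,"twist":0,"fingers":1}
  ]
}}

```text
time: 21.35
ee_pos: [0.6168, -0.2931, 0.2303]
tcp_rot: [-0.0, 88.7, -18.2]
wrist_force: [0.2, 0.4, -0.6]
opening: 0.0855
```

```bash
python3 - <<'E'
from h import *
o=bot.get_obs(); print(o['ee_pos'],o['wrist_force'],tool_T()[:3,:3].round(3))
C=(.6153,-.293); R=[(C,.034,.045),(C,.029,.075),(C,.024,.099),(C,.024,.114)]
over('side',(310,160,450,280),R,'s11')
c=grab('wrist','w8'); np.save('w8.npy',c,allow_pickle=True)
cv2.imwrite('pics/w8c.png',cv2.resize(c['image'][110:260,170:340],None,fx=4,fy=4)[:,:,::-1])
E
```

```text
[ 0.61675576 -0.29308374  0.23029423] [ 0.15832661  0.43607791 -0.6128956 ] [[ 0.021  0.313  0.95 ]
 [-0.007  0.95  -0.313]
 [-1.    -0.     0.022]]
```

View pics/s11.png

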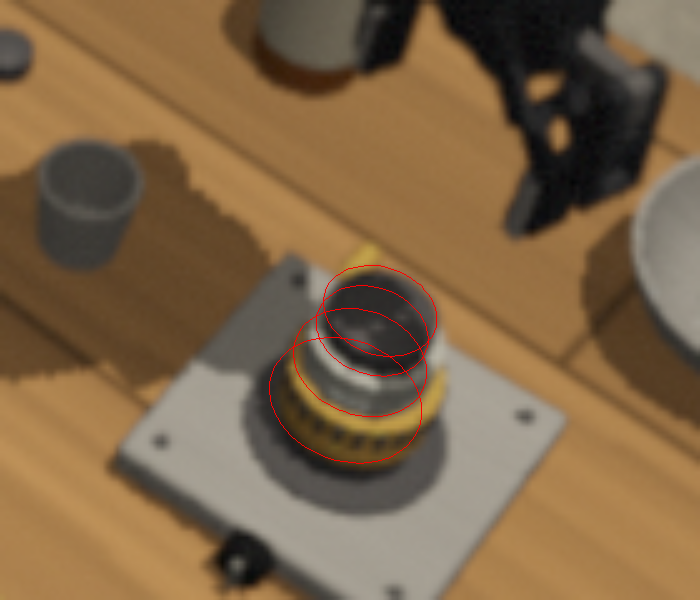

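View pics/w8c.png

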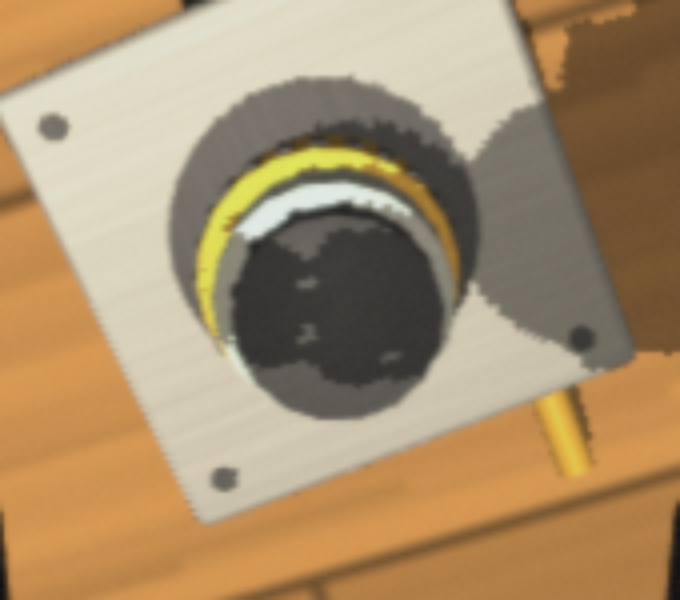

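Emit:
{"api": "jog_arm", "payload": {
  "deltas": [
    {"x":-42,"y":12,"z":-5,"twist":0,"fingers":1},
    {"x":-88,"y":25,"z":-20,"twist":0,"fingers":1},
    {"x":-130,"y":38,"z":-40,"twist":0,"fingers":1},
    {"x":-165,"y":48,"z":-55,"twist":0,"fingers":1},
    {"x":-188,"y":54,"z":-66,"twist":0,"fingers":1},
    {"x":-197,"y":57,"z":-70,"twist":0,"fingers":1},
    {"x":-197,"y":57,"z":-70,"twist":0,"fingers":1},
    {"x":-197,"y":57,"z":-70,"twist":0,"fingers":1}
  ]
}}

```text
time: 22.25
ee_pos: [0.4199, -0.2361, 0.1566]
tcp_rot: [1.7, 89.0, -16.6]
wrist_force: [0.9, -0.3, -0.3]
opening: 0.0855
```

```bash
python3 - <<'E'
from h import *
c=grab('wrist','w9'); np.save('w9.npy',c,allow_pickle=True)
print(tool_T().round(4))
hsv=cv2.cvtColor(c['image'],cv2.COLOR_RGB2HSV)
m=cv2.inRange(hsv,(20,140,60),(35,255,255))
disc(c,m,(190,130,330,230),.024,5,'w9d')
E
```

```text
[[ 1.720e-02  3.128e-01  9.497e-01  4.201e-01]
 [-5.100e-03  9.498e-01 -3.128e-01 -2.361e-01]
 [-9.998e-01  5.000e-04  1.790e-02  1.568e-01]
 [ 0.000e+00  0.000e+00  0.000e+00  1.000e+00]]
bbox (236, 185, 30, 19) ell [250.3 194.4] world [ 0.4288 -0.242 ] mec [ 0.4309 -0.2425] 0.0146 wEll [ 0.4289 -0.242 ] [0.0186 0.0292]
```

View pics/w9.png

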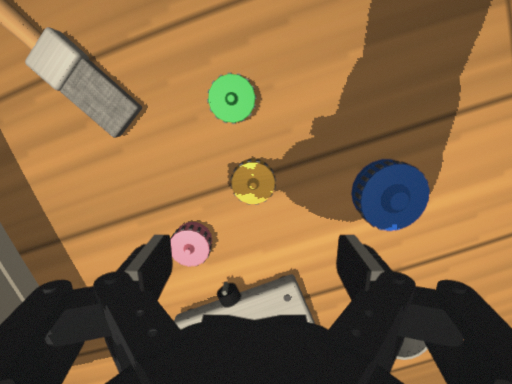

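View pics/w9d.png

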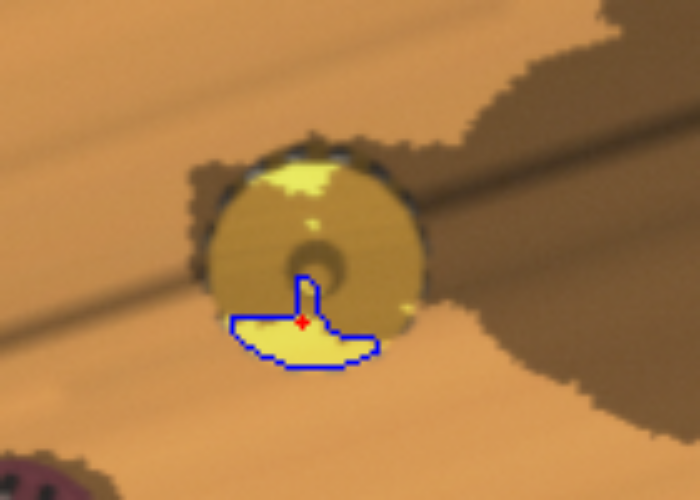

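```bash
python3 - <<'E'
from h import *
c=np.load('w9.npy',allow_pickle=True).item()
hsv=cv2.cvtColor(c['image'],cv2.COLOR_RGB2HSV)
m=cv2.inRange(hsv,(18,160,60),(35,255,255))
disc(c,m,(190,130,330,230),.024,5,'w9e')
print(onplane(c,[(252.9,182.3)],.024))
E
```

```text
bbox (232, 163, 43, 41) ell [252.9 182.3] world [ 0.4181 -0.2359] mec [ 0.4186 -0.2358] 0.0211 wEll [ 0.4185 -0.236 ] [0.0407 0.0415]
[[ 0.41807112 -0.23585706  0.024     ]]
```

View pics/w9e.png

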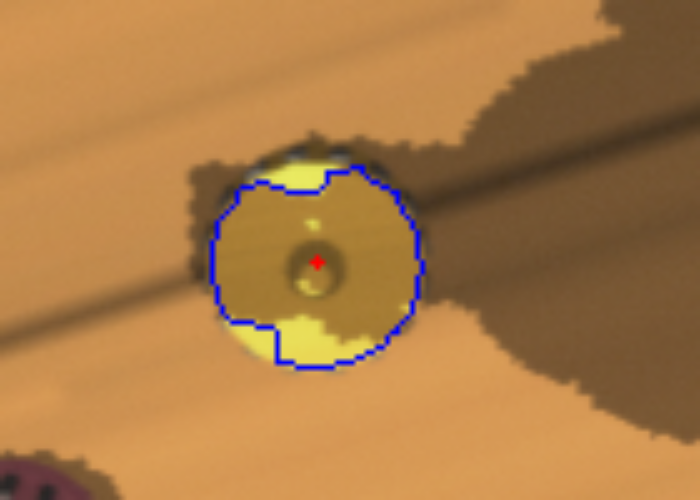

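Emit:
{"api": "jog_arm", "payload": {
  "deltas": [
    {"x":-1,"y":0,"z":-45,"twist":0,"fingers":0.8},
    {"x":-2,"y":0,"z":-80,"twist":0,"fingers":0.75},
    {"x":-2,"y":0,"z":-105,"twist":0,"fingers":0.75},
    {"x":-2,"y":0,"z":-121,"twist":0,"fingers":0.75},
    {"x":-2,"y":0,"z":-131,"twist":0,"fingers":0.75},
    {"x":-2,"y":0,"z":-136,"twist":0,"fingers":0.75},
    {"x":-2,"y":0,"z":-136,"twist":0,"fingers":0.75},
    {"x":-2,"y":0,"z":-136,"twist":0,"fingers":0.75}
  ]
}}

```text
time: 23.1
ee_pos: [0.4188, -0.2365, 0.0216]
tcp_rot: [0.8, 88.9, -17.4]
wrist_force: [-0.3, 0.3, 0.3]
opening: 0.064
```

Emit:
{"api": "jog_arm", "payload": {
  "deltas": [
    {"x":0,"y":0,"z":0,"twist":0,"fingers":0.3},
    {"x":0,"y":0,"z":0,"twist":0,"fingers":0.3},
    {"x":0,"y":0,"z":0,"twist":0,"fingers":0.3},
    {"x":0,"y":0,"z":0,"twist":0,"fingers":0.3},
    {"x":0,"y":0,"z":0,"twist":0,"fingers":0.3}
  ],
  "grip_force": 35
}}

```text
time: 23.6
ee_pos: [0.4194, -0.2368, 0.0228]
tcp_rot: [-0.2, 88.8, -18.4]
wrist_force: [-0.4, 0.8, 5.9]
opening: 0.0407
```

Emit:
{"api": "jog_arm", "payload": {
  "deltas": [
    {"x":0,"y":0,"z":15,"twist":0,"fingers":0.3},
    {"x":0,"y":0,"z":50,"twist":0,"fingers":0.3},
    {"x":0,"y":5,"z":97,"twist":0,"fingers":0.3},
    {"x":8,"y":30,"z":135,"twist":0,"fingers":0.3},
    {"x":20,"y":68,"z":160,"twist":0,"fingers":0.3},
    {"x":34,"y":110,"z":178,"twist":0,"fingers":0.3},
    {"x":48,"y":153,"z":195,"twist":0,"fingers":0.3},
    {"x":62,"y":196,"z":210,"twist":0,"fingers":0.3},
    {"x":76,"y":239,"z":225,"twist":0,"fingers":0.3},
    {"x":90,"y":282,"z":240,"twist":0,"fingers":0.3}
  ]
}}

```text
time: 24.6
ee_pos: [0.5096, 0.0471, 0.2639]
tcp_rot: [0.7, 88.7, -17.5]
wrist_force: [1.2, -1.0, -0.6]
opening: 0.0405
```

Emit:
{"api": "jog_arm", "payload": {
  "deltas": [
    {"x":15,"y":43,"z":13,"twist":0,"fingers":0.3},
    {"x":30,"y":87,"z":26,"twist":0,"fingers":0.3},
    {"x":46,"y":131,"z":39,"twist":0,"fingers":0.3},
    {"x":61,"y":174,"z":52,"twist":0,"fingers":0.3},
    {"x":76,"y":216,"z":64,"twist":0,"fingers":0.3},
    {"x":87,"y":248,"z":73,"twist":0,"fingers":0.3},
    {"x":92,"y":262,"z":76,"twist":0,"fingers":0.3},
    {"x":92,"y":262,"z":76,"twist":0,"fingers":0.3},
    {"x":92,"y":262,"z":76,"twist":0,"fingers":0.3}
  ]
}}

```text
time: 25.5
ee_pos: [0.6017, 0.309, 0.3395]
tcp_rot: [-0.8, 88.8, -19.0]
wrist_force: [0.3, 0.2, -1.2]
opening: 0.0406
```

```bash
python3 - <<'E'
from h import *
c=grab('wrist','w10'); np.save('w10.npy',c,allow_pickle=True)
print(tool_T().round(4))
q=proj(c,[[.603,.307,.045]])[0]; print(q)
cv2.imwrite('pics/w10c.png',cv2.resize(c['image'][100:215,190:320],None,fx=5,fy=5)[:,:,::-1])
E
```

```text
[[ 2.080e-02  3.130e-01  9.495e-01  6.015e-01]
 [-7.000e-03  9.497e-01 -3.130e-01  3.084e-01]
 [-9.998e-01 -1.000e-04  2.200e-02  3.399e-01]
 [ 0.000e+00  0.000e+00  0.000e+00  1.000e+00]]
[252.71241672 156.30853356]
```

View pics/w10.png

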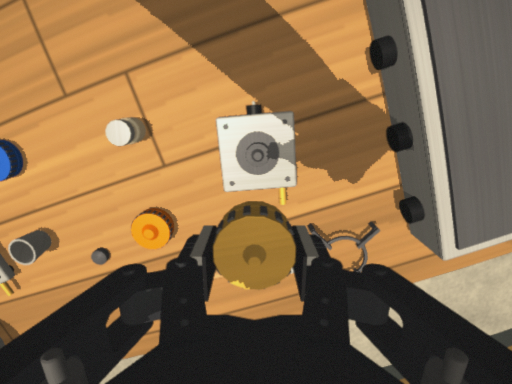

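View pics/w10c.png

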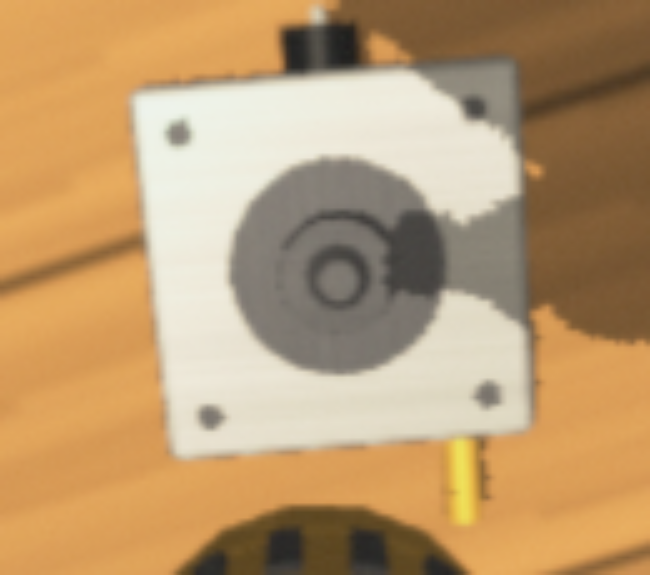

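```bash
python3 - <<'E'
from h import *
c=np.load('w10.npy',allow_pickle=True).item()
P=onplane(c,[(257.2,154.6)],.045)[0]; print(P)
R=[(P,.018,.045),(P,.010,.045),(P,.006,.053)]
over('side',(150,70,250,160),R,'s12',6);over('scene',(330,230,430,320),R,'s13',6)
E
```

```text
[0.60264649 0.31426809 0.045     ]
```

View pics/s12.png

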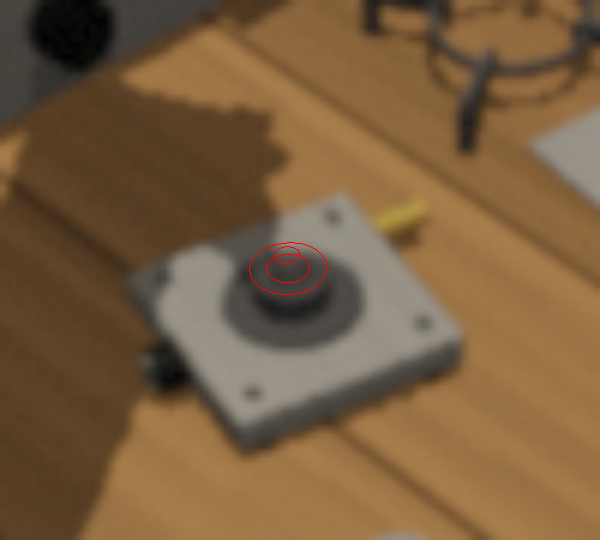

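View pics/s13.png

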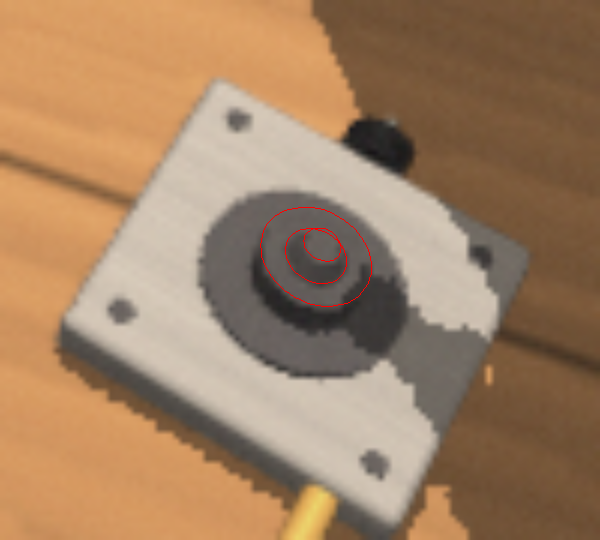

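Emit:
{"api": "jog_arm", "payload": {
  "deltas": [
    {"x":1,"y":2,"z":-40,"twist":0,"fingers":0.3},
    {"x":2,"y":4,"z":-85,"twist":0,"fingers":0.3},
    {"x":3,"y":5,"z":-130,"twist":0,"fingers":0.3},
    {"x":3,"y":5,"z":-173,"twist":0,"fingers":0.3},
    {"x":3,"y":5,"z":-207,"twist":0,"fingers":0.3},
    {"x":3,"y":5,"z":-231,"twist":0,"fingers":0.3},
    {"x":3,"y":5,"z":-247,"twist":0,"fingers":0.3},
    {"x":3,"y":5,"z":-255,"twist":0,"fingers":0.3},
    {"x":3,"y":5,"z":-255,"twist":0,"fingers":0.3},
    {"x":3,"y":5,"z":-255,"twist":0,"fingers":0.3}
  ]
}}

```text
time: 26.65
ee_pos: [0.605, 0.3131, 0.087]
tcp_rot: [4.5, 88.6, -13.8]
wrist_force: [0.2, -0.3, 0.7]
opening: 0.0407
```

```bash
python3 - <<'E'
from h import *
o=bot.get_obs(); print(o['ee_pos'],o['wrist_force'],tool_T()[:3,:3].round(3))
C=(o['ee_pos'][0]-.0013,o['ee_pos'][1]+.0004); z=o['ee_pos'][2]-.0228
R=[(C,.021,z),(C,.021,z+.024),((.603,.3138),.018,.045)]
over('side',(150,60,250,150),R,'s14',6);over('scene',(330,220,430,310),R,'s15',6)
E
```

```text
[0.60500644 0.31312506 0.08701089] [ 0.20996424 -0.28110366  0.66168578] [[ 0.023  0.314  0.949]
 [-0.006  0.949 -0.314]
 [-1.     0.002  0.024]]
```

View pics/s14.png

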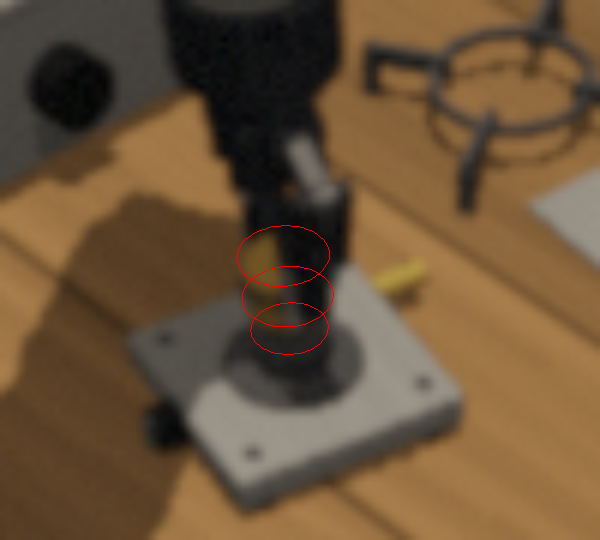

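View pics/s15.png

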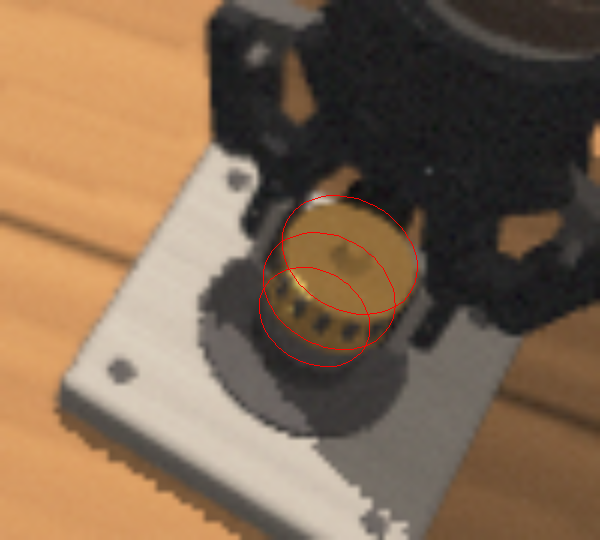

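Emit:
{"api": "jog_arm", "payload": {
  "deltas": [
    {"x":-0.5,"y":0,"z":-5,"twist":0,"fingers":0.3},
    {"x":-0.5,"y":0,"z":-10,"twist":0,"fingers":0.3},
    {"x":-0.5,"y":0,"z":-14,"twist":0,"fingers":0.3},
    {"x":-0.5,"y":0,"z":-17,"twist":0,"fingers":0.3},
    {"x":-0.5,"y":0,"z":-19,"twist":0,"fingers":0.3},
    {"x":-0.5,"y":0,"z":-20,"twist":0,"fingers":0.3},
    {"x":-0.5,"y":0,"z":-20,"twist":0,"fingers":0.3}
  ]
}}

```text
time: 27.45
ee_pos: [0.6047, 0.3133, 0.0679]
tcp_rot: [5.8, 88.6, -12.5]
wrist_force: [-2.4, -0.8, 5.6]
opening: 0.0401
```

Emit:
{"api": "jog_arm", "payload": {
  "deltas": [
    {"x":0,"y":0,"z":0,"twist":0,"fingers":0.8},
    {"x":0,"y":0,"z":0,"twist":0,"fingers":0.8},
    {"x":0,"y":0,"z":0,"twist":0,"fingers":0.8},
    {"x":0,"y":0,"z":10,"twist":0,"fingers":0.8},
    {"x":0,"y":0,"z":30,"twist":0,"fingers":0.8},
    {"x":0,"y":0,"z":65,"twist":0,"fingers":1},
    {"x":0,"y":0,"z":95,"twist":0,"fingers":1},
    {"x":0,"y":0,"z":110,"twist":0,"fingers":1},
    {"x":0,"y":0,"z":110,"twist":0,"fingers":1}
  ]
}}

```text
time: 28.35
ee_pos: [0.6056, 0.3138, 0.1816]
tcp_rot: [12.3, 88.4, -6.0]
wrist_force: [0.0, 0.5, -0.4]
opening: 0.0856
```

```bash
python3 - <<'E'
from h import *
o=bot.get_obs(); print(o['ee_pos'],o['wrist_force'],tool_T()[:3,:3].round(3))
C=(.603,.3138); R=[(C,.021,.045),(C,.021,.069)]
over('scene',(330,220,430,310),R,'s16',6)
c=grab('wrist','w11'); np.save('w11.npy',c,allow_pickle=True)
hsv=cv2.cvtColor(c['image'],cv2.COLOR_RGB2HSV)
m=cv2.inRange(hsv,(18,140,60),(35,255,255))
disc(c,m,(190,120,330,240),.069,5,'w11d')
E
```

```text
[0.60557067 0.3137829  0.1816017 ] [ 0.04016843  0.52361809 -0.35871048] [[ 0.028  0.314  0.949]
 [-0.003  0.95  -0.314]
 [-1.     0.006  0.028]]
bbox (230, 162, 47, 49) ell [253.1 186.4] world [0.6023 0.3148] mec [0.6026 0.3146] 0.0223 wEll [0.6029 0.3146] [0.0409 0.0444]
```

View pics/s16.png

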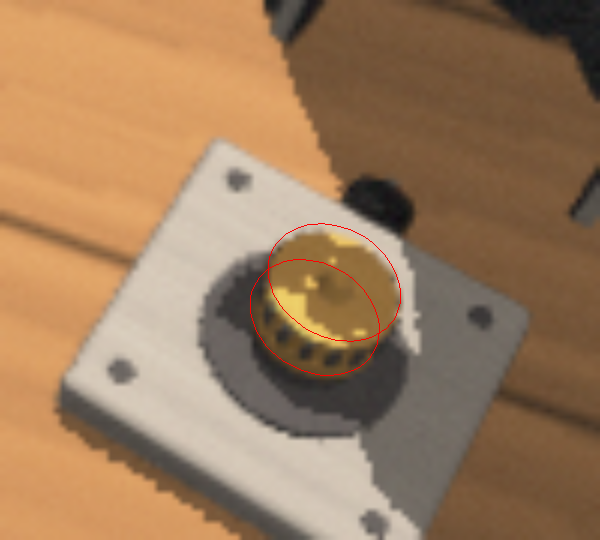

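View pics/w11d.png

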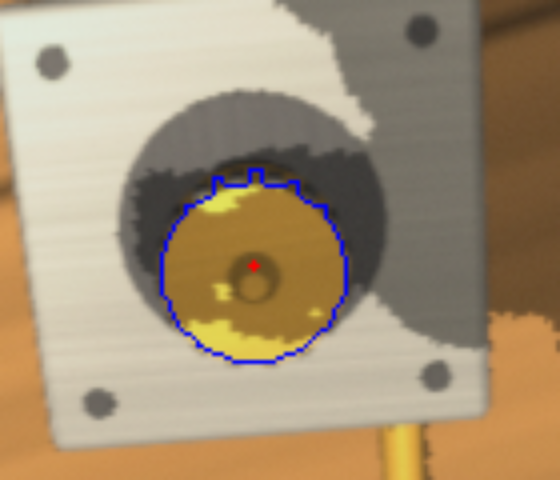

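Emit:
{"api": "jog_arm", "payload": {
  "deltas": [
    {"x":12,"y":-45,"z":0,"twist":0,"fingers":1},
    {"x":24,"y":-92,"z":0,"twist":0,"fingers":1},
    {"x":36,"y":-139,"z":-5,"twist":0,"fingers":1},
    {"x":48,"y":-186,"z":-10,"twist":0,"fingers":1},
    {"x":60,"y":-233,"z":-16,"twist":0,"fingers":1},
    {"x":72,"y":-278,"z":-22,"twist":0,"fingers":1},
    {"x":82,"y":-315,"z":-22,"twist":0,"fingers":1},
    {"x":88,"y":-338,"z":-22,"twist":0,"fingers":1},
    {"x":89,"y":-342,"z":-22,"twist":0,"fingers":1},
    {"x":89,"y":-342,"z":-22,"twist":0,"fingers":1}
  ]
}}

```text
time: 29.45
ee_pos: [0.6932, -0.0292, 0.1542]
tcp_rot: [5.4, 88.7, -12.9]
wrist_force: [-0.6, -0.7, 0.9]
opening: 0.0853
```

```bash
python3 - <<'E'
from h import *
c=grab('wrist','w12'); np.save('w12.npy',c,allow_pickle=True)
print(tool_T().round(4), bot.get_obs()['q'].round(1))
hsv=cv2.cvtColor(c['image'],cv2.COLOR_RGB2HSV)
m=cv2.inRange(hsv,(0,0,20),(180,90,140))
disc(c,m,(200,130,310,230),.014,3,'w12d')
E
```

```text
[[ 0.0223  0.3139  0.9492  0.6932]
 [-0.0049  0.9495 -0.3138 -0.0282]
 [-0.9997  0.0023  0.0227  0.1546]
 [ 0.      0.      0.      1.    ]] [-2.2 23.1 21.4 87.  -0.2 16. ]
bbox (243, 168, 29, 31) ell [256.8 182.8] world [ 0.6956 -0.0262] mec [ 0.6958 -0.0266] 0.0156 wEll [ 0.6959 -0.0263] [0.0285 0.0311]
```

View pics/w12.png

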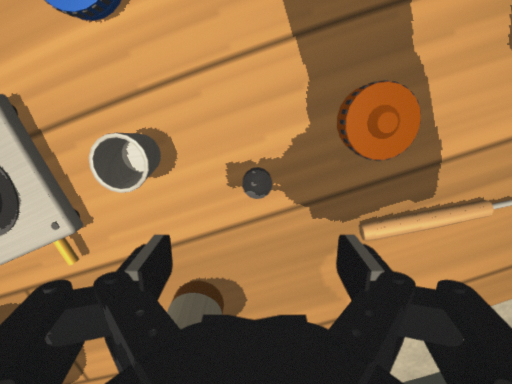

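View pics/w12d.png

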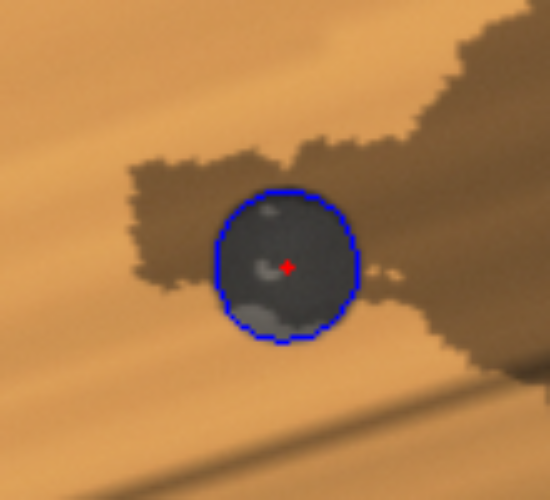

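```bash
python3 - <<'E'
from h import *
S=grab('scene');D=grab('side')
print(tri(S,(107,246),D,(386,119)), tri(S,(128,287),D,(374,166)), onplane(S,[(130,296)],.0),onplane(D,[(373,172)],0))
E
```

```text
(array([ 0.81569539, -0.13682001,  0.18044515]), np.float64(0.0011970050287525053)) (array([ 0.81529146, -0.14324689,  0.02057339]), np.float64(0.0019151409668423012)) [[ 0.82326367 -0.13781922  0.        ]] [[ 0.81486571 -0.14678382  0.        ]]
```

Emit:
{"api": "jog_arm", "payload": {
  "deltas": [
    {"x":1,"y":1,"z":-45,"twist":0,"fingers":0.8},
    {"x":2.5,"y":2,"z":-80,"twist":0,"fingers":0.6},
    {"x":2.5,"y":2,"z":-105,"twist":0,"fingers":0.6},
    {"x":2.5,"y":2,"z":-121,"twist":0,"fingers":0.6},
    {"x":2.5,"y":2,"z":-131,"twist":0,"fingers":0.6},
    {"x":2.5,"y":2,"z":-135,"twist":0,"fingers":0.6},
    {"x":2.5,"y":2,"z":-135,"twist":0,"fingers":0.6},
    {"x":2.5,"y":2,"z":-135,"twist":0,"fingers":0.6}
  ]
}}

```text
time: 30.4
ee_pos: [0.6965, -0.0253, 0.0217]
tcp_rot: [6.9, 88.5, -11.3]
wrist_force: [1.4, -0.0, -0.1]
opening: 0.0514
```

Emit:
{"api": "jog_arm", "payload": {
  "deltas": [
    {"x":-0.5,"y":-1,"z":-2.5,"twist":0,"fingers":0.6},
    {"x":-0.5,"y":-1,"z":-2.5,"twist":0,"fingers":0.6},
    {"x":-0.5,"y":-1,"z":-2.5,"twist":0,"fingers":0.2},
    {"x":-0.5,"y":-1,"z":-2.5,"twist":0,"fingers":0.2},
    {"x":-0.5,"y":-1,"z":-2.5,"twist":0,"fingers":0.2},
    {"x":-0.5,"y":-1,"z":-2.5,"twist":0,"fingers":0.2},
    {"x":-0.5,"y":-1,"z":-2.5,"twist":0,"fingers":0.2}
  ],
  "grip_force": 30
}}

```text
time: 31.1
ee_pos: [0.6963, -0.0264, 0.0197]
tcp_rot: [7.0, 88.5, -11.2]
wrist_force: [-0.8, -0.1, 4.6]
opening: 0.0278
```

Emit:
{"api": "jog_arm", "payload": {
  "deltas": [
    {"x":0,"y":0,"z":15,"twist":0,"fingers":0.2},
    {"x":0,"y":0,"z":50,"twist":0,"fingers":0.2},
    {"x":-2,"y":8,"z":95,"twist":0,"fingers":0.2},
    {"x":-11,"y":40,"z":125,"twist":0,"fingers":0.2},
    {"x":-23,"y":84,"z":140,"twist":0,"fingers":0.2},
    {"x":-35,"y":130,"z":140,"twist":0,"fingers":0.2},
    {"x":-47,"y":176,"z":140,"twist":0,"fingers":0.2},
    {"x":-59,"y":222,"z":140,"twist":0,"fingers":0.2},
    {"x":-71,"y":267,"z":135,"twist":0,"fingers":0.2},
    {"x":-84,"y":310,"z":125,"twist":0,"fingers":0.2}
  ]
}}

```text
time: 32.1
ee_pos: [0.6118, 0.2857, 0.1463]
tcp_rot: [9.5, 88.4, -8.7]
wrist_force: [0.7, -0.9, -0.6]
opening: 0.0283
```

Emit:
{"api": "jog_arm", "payload": {
  "deltas": [
    {"x":-4,"y":15,"z":-8,"twist":0,"fingers":0.2},
    {"x":-7,"y":25,"z":-18,"twist":0,"fingers":0.2},
    {"x":-8,"y":28,"z":-28,"twist":0,"fingers":0.2},
    {"x":-8,"y":28,"z":-34,"twist":0,"fingers":0.2},
    {"x":-8,"y":28,"z":-34,"twist":0,"fingers":0.2},
    {"x":-8,"y":28,"z":-34,"twist":0,"fingers":0.2}
  ]
}}

```text
time: 32.7
ee_pos: [0.6043, 0.3125, 0.1125]
tcp_rot: [9.4, 88.4, -8.9]
wrist_force: [0.7, 0.5, -0.6]
opening: 0.0281
```

```bash
python3 - <<'E'
from h import *
o=bot.get_obs(); print(o['ee_pos'],o['wrist_force'],tool_T()[:3,:3].round(3))
C=(o['ee_pos'][0]-.0006,o['ee_pos'][1]); z=o['ee_pos'][2]-.0197
R=[(C,.015,z),(C,.015,z+.014),((.6032,.3142),.021,.069),((.6032,.3142),.006,.069)]
over('side',(150,50,250,140),R,'s17',6);over('scene',(330,220,430,310),R,'s18',6)
E
```

```text
[0.60433583 0.31245011 0.11248352] [ 0.74145981  0.51451286 -0.58503303] [[ 0.028  0.314  0.949]
 [-0.004  0.949 -0.314]
 [-1.     0.005  0.028]]
```

View pics/s17.png

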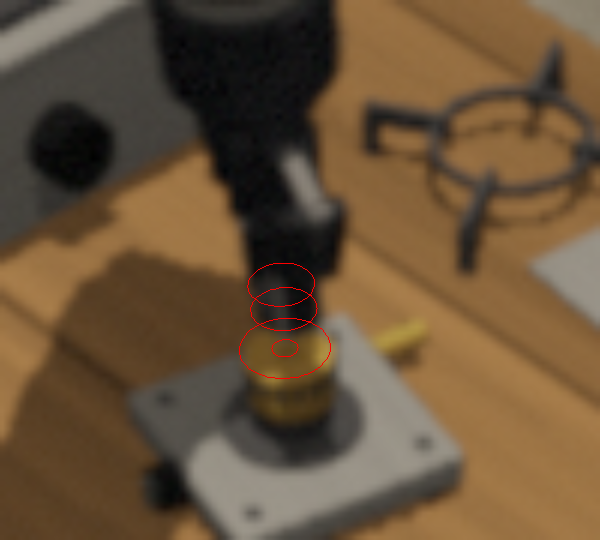

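View pics/s18.png

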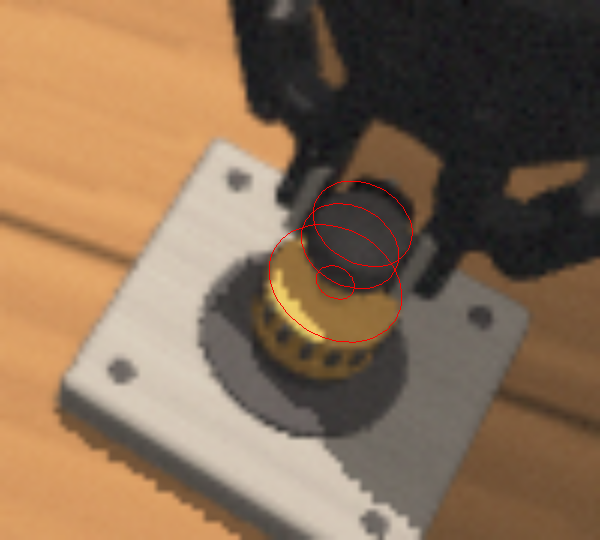

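Target TCP (0.6038, 0.314, 0.0887): shift −0.5, +1.5, about −24.

Emit:
{"api": "jog_arm", "payload": {
  "deltas": [
    {"x":-0.5,"y":1.5,"z":-6,"twist":0,"fingers":0.2},
    {"x":-0.5,"y":1.5,"z":-12,"twist":0,"fingers":0.2},
    {"x":-0.5,"y":1.5,"z":-17,"twist":0,"fingers":0.2},
    {"x":-0.5,"y":1.5,"z":-20,"twist":0,"fingers":0.2},
    {"x":-0.5,"y":1.5,"z":-22,"twist":0,"fingers":0.2},
    {"x":-0.5,"y":1.5,"z":-23.5,"twist":0,"fingers":0.2},
    {"x":-0.5,"y":1.5,"z":-24.5,"twist":0,"fingers":0.2}
  ]
}}

```text
time: 33.5
ee_pos: [0.604, 0.3145, 0.0887]
tcp_rot: [10.7, 88.3, -7.6]
wrist_force: [-2.9, 0.1, 5.8]
opening: 0.0284
```

Contact at the predicted height. Release.

Emit:
{"api": "jog_arm", "payload": {
  "deltas": [
    {"x":0,"y":0,"z":0,"twist":0,"fingers":0.6},
    {"x":0,"y":0,"z":0,"twist":0,"fingers":0.6},
    {"x":0,"y":0,"z":0,"twist":0,"fingers":0.7},
    {"x":0,"y":0,"z":10,"twist":0,"fingers":0.8},
    {"x":0,"y":0,"z":30,"twist":0,"fingers":1},
    {"x":0,"y":0,"z":65,"twist":0,"fingers":1},
    {"x":0,"y":0,"z":95,"twist":0,"fingers":1},
    {"x":0,"y":0,"z":110,"twist":0,"fingers":1},
    {"x":0,"y":0,"z":110,"twist":0,"fingers":1}
  ]
}}

```text
time: 34.4
ee_pos: [0.6049, 0.3149, 0.2025]
tcp_rot: [16.0, 88.1, -2.3]
wrist_force: [0.6, -0.0, 0.9]
opening: 0.085
```

```bash
python3 - <<'E'
from h import *
o=bot.get_obs(); print(o['time'],o['ee_pos'],o['wrist_force'])
C=(.6032,.3142); R=[(C,.021,.045),(C,.015,.069),(C,.015,.083)]
over('side',(150,50,250,140),R,'s19',6);over('scene',(330,220,430,310),R,'s20',6)
c=grab('wrist','w13'); cv2.imwrite('pics/w13c.png',cv2.resize(c['image'][110:260,170:340],None,fx=4,fy=4)[:,:,::-1])
S=grab('scene','fs')
E
```

```text
34.4 [0.60487437 0.31490648 0.20250602] [ 0.57174741 -0.01402214  0.8598164 ]
```

View pics/s19.png

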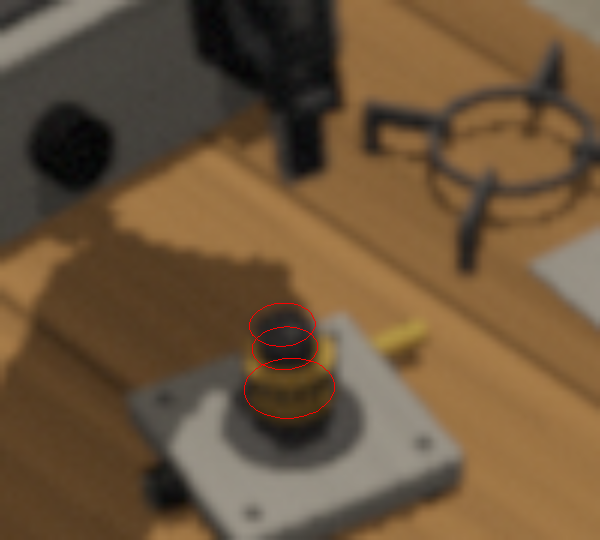

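View pics/s20.png

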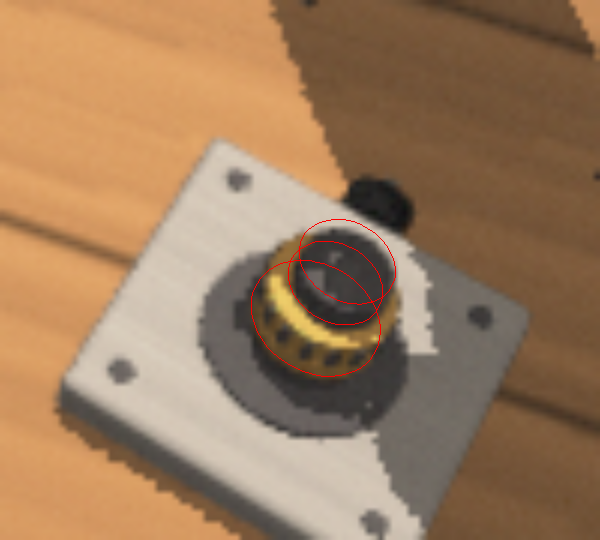

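View pics/w13c.png

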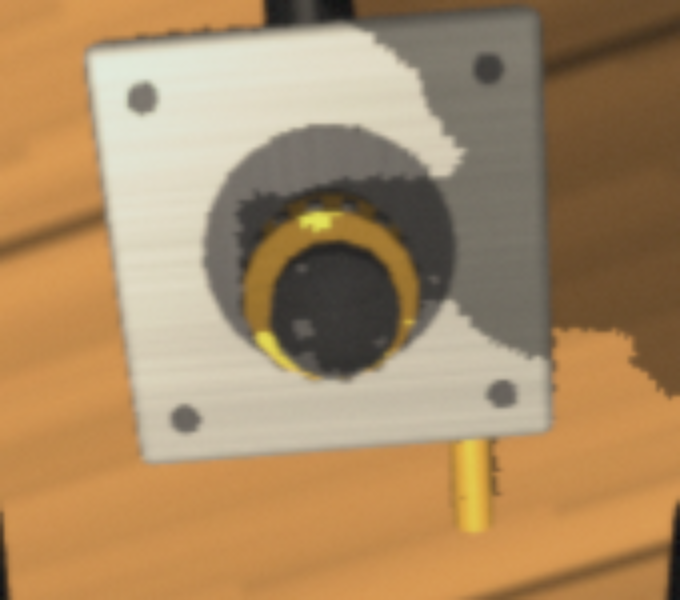

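View pics/fs.png

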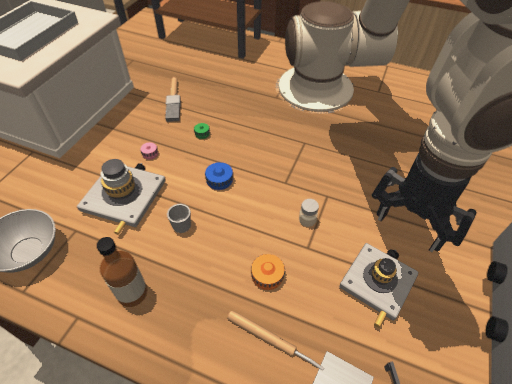

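```bash
python3 -c "
from workcell import ticket; print(ticket.job_done())"
```

```text
the job is handed in; nothing more can be done
None
```

Both burners are back together in the order asked, and I handed the job in at about 34.6 s. On the large stove sit the brass crown, then the spreader, then the large cap; on the small stove, the brass crown and then the small cap.

- **Seating:** each part touched down within about 0.2 mm of the height worked out from its grasp. Contact forces were about 6–11 N.
- **Position:** after each release, the camera views showed the part centred and level. The fixed-camera overlays differed from the wrist camera by about 1 pixel (1–2 mm) throughout. That is within the stated calibration error and the sockets' 4 mm clearance.
- **Bystanders:** in the last scene picture the cup (180,218), the jar (310,212) and the blue, orange, green and pink look-alikes are where they started. The gripper is clear of everything.
- **Tool tilt:** the tool slowly drifted to nearly 2° off vertical, which the moves could not correct. I saw no effect on how the parts sit.

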